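# Hold a railing stem centred in its flanged sleeve for tacking

## Robot

A 6-joint arm with a two-finger parallel gripper is mounted at the origin on the work surface. World frame = base frame: x ahead of the robot, y to its left, z up, the work surface at z = 0. Lengths are in m, angles in rad, forces in N, time in s.
With the tool pointing down it reaches from about 0.25 to 0.725 m from the base axis. Payload 4 kg.
Tool frame: the origin (TCP) lies at the very end of the fingers, on their centre line; the grasp point (between the pads) lies 19 mm behind it; x points along the fingers, y is the direction in which the jaws open and shut, and the axes are right-handed (so a half turn about x gives the same grasp; the last joint's range is limited). The gripper opens to 85 mm and grips with 20 to 120 N. Pads are 22 mm wide; open, the fingers measure 114 mm over their backs; the gripper's body (76 mm by 85 mm) begins 54 mm behind the grasp point. The pads swing forward as they close: fully open they stand 13 mm farther back than shut.
Start: joints at [-1.321, 0.241, 0.005, 1.335, 0, 1.571], TCP at [0.124, -0.484, 0.231] pointing down, gripper open.
Joint ranges: [-2.72, 2.72], [-1.05, 1.87], [-1.09, 1.28], [-1.99, 2.15], [-1.42, 1.44], [-3.14, 3.14]. Speed limits (rad/s): [2.79, 2.79, 3.14, 3.14, 3.14, 3.14].

## Interface

Orientations are given as a unit quaternion [x, y, z, w].
In Python, from workcell import get_obs, camera, job_done gives the robot as it stands. The module is installed in compiled form; this text tells all that it offers.
- The arm moves only by the tool arm_command, never from a script. Its argument "motion" is a list of rows, each an object of numbers: "x", "y", "z": the shift along the tool's x, y, z in m; "roll": the turn about the tool's x in rad; "fingers": the opening, from 0 (shut) to 1 (fully open). A call has 1 to 20 rows; each row shifts and turns the pose as measured when the row begins, along the tool's axes as they then stand; what a row does not reach is not made up. A row lasts 1/12 s, in which the tool goes at most 41.7 mm and 7.16 degrees, less where a joint would pass 70% of its speed; a pose out of reach is approached as far as the arm can. A call is refused whole if a number of a shift passes 0.0417 or a number of a turn 0.125, either way. A call with a gripper value outside its range is refused whole. The fingers move at their own pace and stop on an object; the grip force is fixed at half the most. Time passes only in rows, so rows that do not move let the fingers close. It gives the time, the measured TCP pose, the force and the opening at its end, in the units of the state.
- get_obs(): the state, without advancing time (a new reading comes with each control period).
- camera(name): name is "scene" or "side" or "wrist"; returns a dict with "frame" (480x640x3 uint8, red, green, blue), "intrinsics" (3x3 intrinsics, pixels), "rvec" (rotation vector, rad) and "tvec" (3), from world to camera coordinates, as OpenCV has them. Camera axes: x right, y down, z forward; pixel columns grow to the right and rows downward; lengths in m; the calibration is good to about 2 mm. The wrist camera is an equidistant fisheye: a pixel r from the principal point sees the ray r / f radians off the axis. A picture is of the moment at which its call begins. There is no depth.
- job_done(): hands the job in, once; it reports no verdict.
The state is a dict: "clock": time; "joint_pos": joint angles; "joint_vel": joint speeds; "tau": joint torques, N m; "eef_pos": TCP position; "tool_rot": TCP orientation; "ft_force": force on the tool from outside, world axes, zero at the start; "ft_torque": the same for the moment, N m; "grip_width": finger opening in m.
Only numpy, scipy, OpenCV 4.12 (cv2) and the standard library are available. Lean on these libraries where they do the work, as an engineer would, in place of code of your own. Each camera call takes 0.05 s, during which the arm holds its last target.

## Task

Fit up the railing stem for tack welding. First press the flanged sleeve down until it is fully home in the welding fixture, its rim flat on the plate; then take the tall beaded stem out of the rack and lower it, plumb, through the middle of the sleeve until about 30 mm of it sticks out below, never letting it touch the sleeve or the fixture. Finish while still holding the stem there, steady, with an even gap all round, and leave the other bars and the tools where they are.

Things in the scene. Friction and masses are not known exactly. Their poses are not given: they have to be found in the camera images.
- fixture: Welding fixture, fixed to the bench: 150 x 150 mm steel base plate 10 mm thick, four 18 mm pillars 62 mm each way from its middle, and a 150 x 150 x 12 mm top plate whose top face is 94 mm above the bench (low screw heads, 4 mm high, stand on it at the corners). A hole in the middle of the top plate carries the sleeve. Origin: centre of the underside; z up. Its position and yaw vary.
- sleeve (a joint): How far the sleeve has been pressed down into the fixture, in m: 0 = rim 10 mm above the top plate, 0.010 = fully home, rim flat on the plate. It starts somewhere from 0 to 0.004. Spring plungers in the plate grip the hub: it needs a push of about 8 to 10 N, moves straight down only, and stays where it is left.
- sleeve_top (a point): Centre of the upper mouth of the bore, level with the flat top face of the flanged sleeve. The sleeve is plain steel: round rim 90 mm diameter x 8 mm thick, below it a hub 44 mm diameter x 24 mm long that goes through the top plate; a straight vertical bore of 28 mm diameter runs through the whole 32 mm. Fully home the top face is 102 mm above the bench.
- sleeve_end (a point): Centre of the lower mouth of the bore at the hub's lower end, 32 mm straight below sleeve_top; 70 mm above the bench when home, 60 mm above the base plate of the fixture.
- rack: Rack fixed to the bench: steel plate 90 x 210 x 8 mm with three upright pipe stubs, 31 mm outside and 21 mm inside diameter, 45 mm high, tops 53 mm above the bench, in a row 65 mm apart along the rack's y. Origin: centre of the underside. Each stub holds one bar standing upright on the plate; which bar stands where varies.
- stem_center (a point): Centre of the stem, half-way up (95 mm above its foot), in the middle of its bead. The stem is a loose plain steel round bar 18 mm in diameter and 190 mm long, about 0.4 kg, with a forged round bead 30 mm in diameter from 84 to 106 mm above the foot; above the bead is 84 mm of plain bar to grip. It stands upright in the rack, its foot 8 mm above the bench. z runs up along the stem.
- stem_foot (a point): Centre of the stem's lower end face, 95 mm below stem_center along the stem.
- plain_bar: Bystander: short plain round bar, 16 mm diameter x 105 mm, standing in the rack. Origin: centre of its foot.
- twisted_bar: Bystander: short bar, round foot and twisted square upper part, about 16 mm thick x 122 mm high, standing in the rack. Origin: centre of its foot.
- hammer: Bystander: hammer lying on the bench beyond the work. Origin at its underside, x along the handle.
- wire_brush: Bystander: wooden wire brush, about 210 x 28 x 30 mm, lying on the bench between fixture and rack. Origin at its underside, x along its length.
Not all that is in view belongs to the job. Of the things that look like the part that bears stem_center, the larger one is meant. What is shaped like the fixture but blue or red is not meant.

How it is judged:
On the way, in this order (a step that is already met when the one before it is completed fails the run):
1. the sleeve is pressed fully home in the fixture (within 1 mm) while the stem is still in the rack (value of joint sleeve above 0.009 m and height (world z) of stem_foot below 0.02 m), for 0.2 s.
2. the stem is drawn up clear of the rack (height (world z) of stem_foot above 0.06 m), for 0.1 s.
At the end, for the whole second after the job is handed in: The sleeve is home within 1 mm; the stem hangs in the gripper alone, at rest and upright within 0.05 rad, touching neither sleeve nor fixture, its foot and its centre each within 3 mm of the bore's axis, 20 to 40 mm of it sticking out below the sleeve; bystanders within 20 mm of where they were (value of joint sleeve above 0.009 m and horizontal distance between stem_foot and sleeve_end below 0.003 m and horizontal distance between stem_center and sleeve_top below 0.003 m and angle between stem_center's own z axis and vertical below 0.05 rad and z of stem_foot in the frame of sleeve_end between -0.04 and -0.02 m and contact force between stem and the fingers above 2 N and contact force between stem and sleeve below 0.3 N and contact force between stem and fixture below 0.3 N and linear speed of stem below 0.01 m/s and distance of each of plain_bar, twisted_bar, hammer, wire_brush from where it was at the start of the episode below 0.02 m); the arm keeps its last pose, push and grip.
It fails at once if the stem touches the sleeve or the fixture (contact force between stem and sleeve above 0.3 N or contact force between stem and fixture above 0.3 N).
It fails at once if a bystander bar or tool is moved more than 20 mm (distance of any of plain_bar, twisted_bar, hammer, wire_brush from where it was at the start of the episode above 0.02 m).
It also fails if it takes over 61 s, if anything falls off the work surface, if the arm or the gripper's body presses on something with over 40 N, if the wrist force passes 120 N, or if a joint passes its speed limit or range.

## Working session

There is one attempt and no reset: what is moved stays moved. The work goes in short steps, Python scripts to look and compute and a tool call to move; the robot and the scene stay as the last step left them, time stands still between calls to the robot, and variables do not carry over. Pictures are saved under pics/ and viewed, and the job is handed in when it is done.

Besides the shell and the picture viewer there is one more tool, called after "Emit:" as name(argument=value, ...) on one line, values as JSON. arm_command: Moves the arm, as the interface text tells. Its arguments: {"type":"object","properties":{"motion":{"type":"array","items":{"type":"object","properties":{"x":{"type":"number"},"y":{"type":"number"},"z":{"type":"number"},"roll":{"type":"number"},"fingers":{"type":"number"}}}}},"required":["motion"]}

```bash
mkdir -p pics; cat > h.py <<'E'
import numpy as np, cv2, pickle
from workcell import get_obs, camera, job_done
def snap(n,f):
    c=camera(n); cv2.imwrite(f'pics/{f}.png',c['frame'][:,:,::-1]); pickle.dump(c,open(f'pics/{f}.pkl','wb')); return c
def load(f): return pickle.load(open(f'pics/{f}.pkl','rb'))
def ray(c,uv,fish=False):
    K=np.array(c['intrinsics']);R=cv2.Rodrigues(np.array(c['rvec'],float))[0];t=np.array(c['tvec'],float).ravel()
    x=(uv[0]-K[0,2])/K[0,0];y=(uv[1]-K[1,2])/K[1,1]
    if fish:
        r=np.hypot(x,y); d=np.array([x/r*np.sin(r),y/r*np.sin(r),np.cos(r)]) if r>0 else np.array([0,0,1.])
    else: d=np.array([x,y,1.])
    return -R.T@t,R.T@d
def atz(c,uv,z,fish=False):
    o,d=ray(c,uv,fish); return o+d*(z-o[2])/d[2]
def proj(c,P,fish=False):
    K=np.array(c['intrinsics']);R=cv2.Rodrigues(np.array(c['rvec'],float))[0];t=np.array(c['tvec'],float).ravel()
    p=np.atleast_2d(P)@R.T+t
    if fish:
        th=np.arctan2(np.hypot(p[:,0],p[:,1]),p[:,2]);h=np.hypot(p[:,0],p[:,1])+1e-12
        q=np.c_[p[:,0]/h*th,p[:,1]/h*th]
    else: q=p[:,:2]/p[:,2:]
    return np.c_[q[:,0]*K[0,0]+K[0,2],q[:,1]*K[1,1]+K[1,2]]
def crop(f,x0,y0,x1,y1,s,out):
    im=cv2.imread(f'pics/{f}.png')[y0:y1,x0:x1]; cv2.imwrite(f'pics/{out}.png',cv2.resize(im,None,fx=s,fy=s,interpolation=cv2.INTER_CUBIC))
E
python3 - <<'E'
from h import *
np.set_printoptions(precision=4,suppress=True)
for n in('scene','side','wrist'):
    c=snap(n,n+'0'); print(n,ray(c,(320,240))[0],np.array(c['intrinsics'])[0])
o=get_obs();print(o)
E
```

```text
scene [ 0.8614 -0.6085  0.779 ] [440.768    0.     319.2287]
side [0.1024 0.6258 0.8376] [467.8656   0.     309.198 ]
wrist [ 0.1866 -0.4675  0.3736] [371.6483   0.     320.0021]
{'clock': 0.15, 'joint_pos': array([-1.321 ,  0.2412,  0.004 ,  1.3352,  0.    ,  1.5708]), 'joint_vel': array([ 0.    , -0.0019,  0.0059,  0.0009, -0.0003, -0.0002]), 'tau': array([  0.0001, -37.2635,  25.2638,   0.0124,   0.    ,   0.    ]), 'eef_pos': array([ 0.1235, -0.484 ,  0.2306]), 'tool_rot': array([-0.7015, -0.0887,  0.7017, -0.0875]), 'ft_force': array([-0.6163,  0.1205, -0.7374]), 'ft_torque': array([ 0.0459,  0.0004, -0.002 ]), 'grip_width': 0.0852284888817977}
```

View pics/scene0.png

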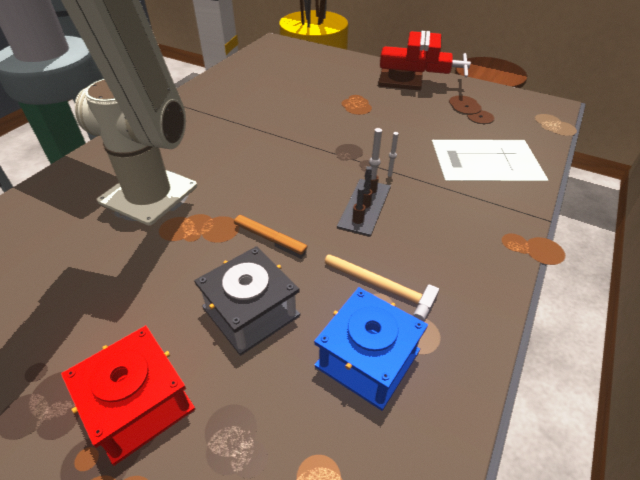

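View pics/side0.png

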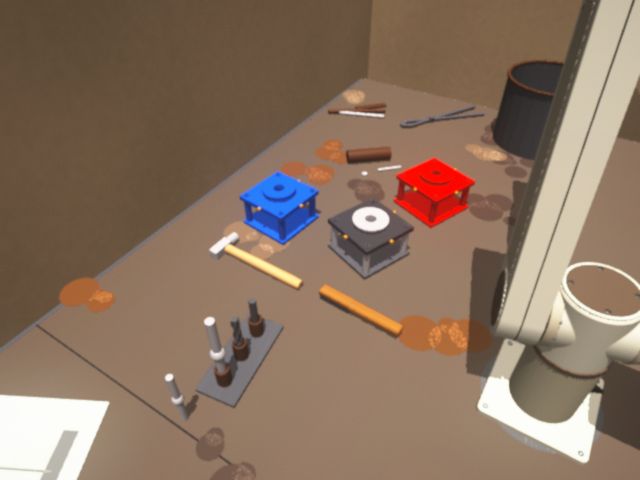

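View pics/wrist0.png

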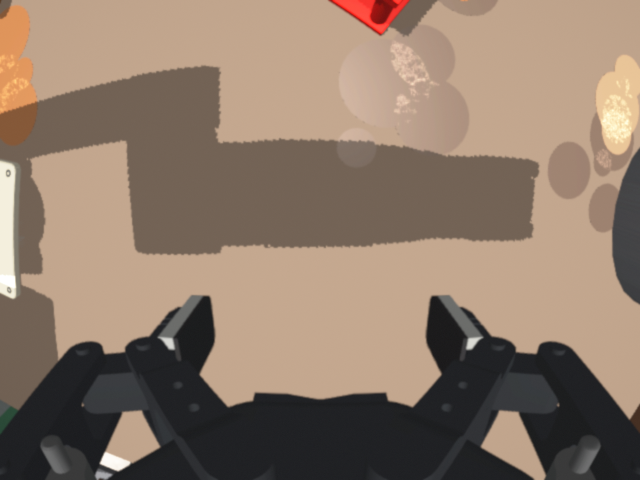

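The fixture is the black one (scene 247,290; side 370,235). The stem stands in the rack's end stub (scene 377,150; side 215,340), and a smaller look-alike stands beside the rack. I'll enlarge both areas.

```bash
python3 - <<'E'
from h import *
crop('scene0',190,240,310,350,6.5,'s1');crop('scene0',320,110,430,240,4.6,'s2')
crop('side0',320,190,420,280,7,'d1');crop('side0',155,290,295,420,4.6,'d2')
E
```

```text
(no output)
```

View pics/s1.png

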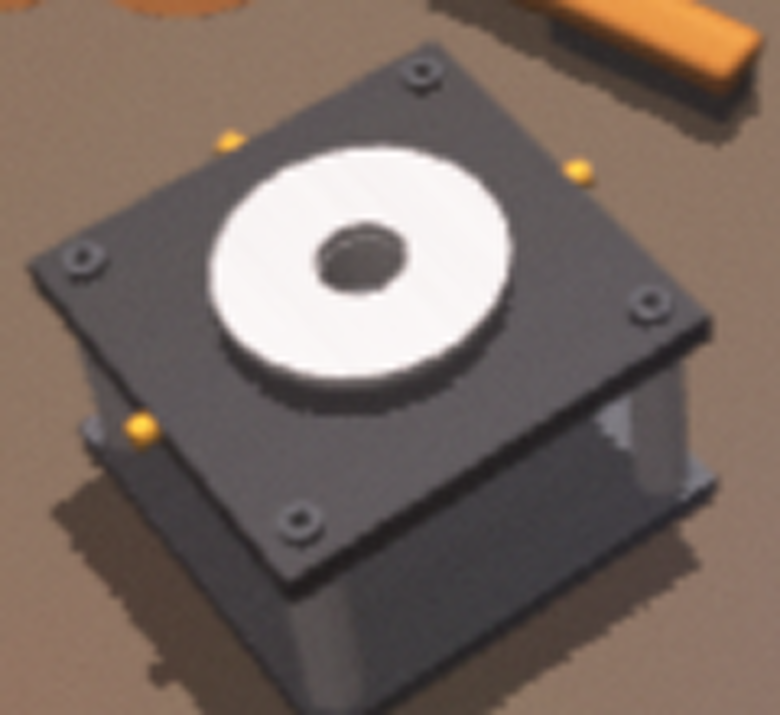

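View pics/s2.png

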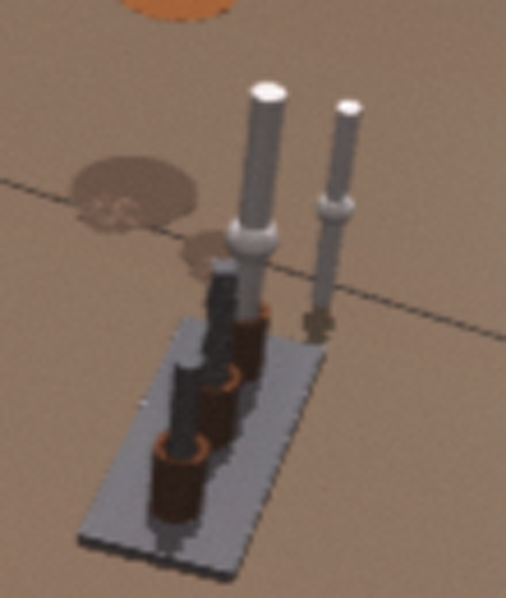

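View pics/d1.png

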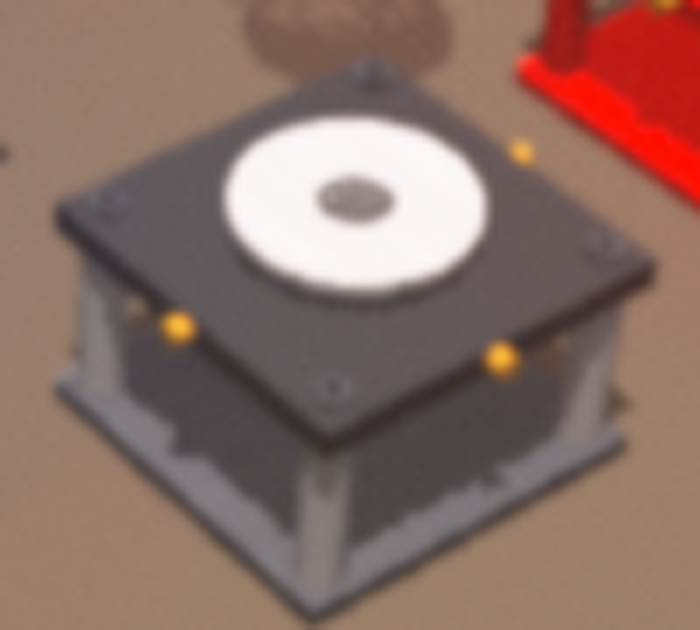

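View pics/d2.png

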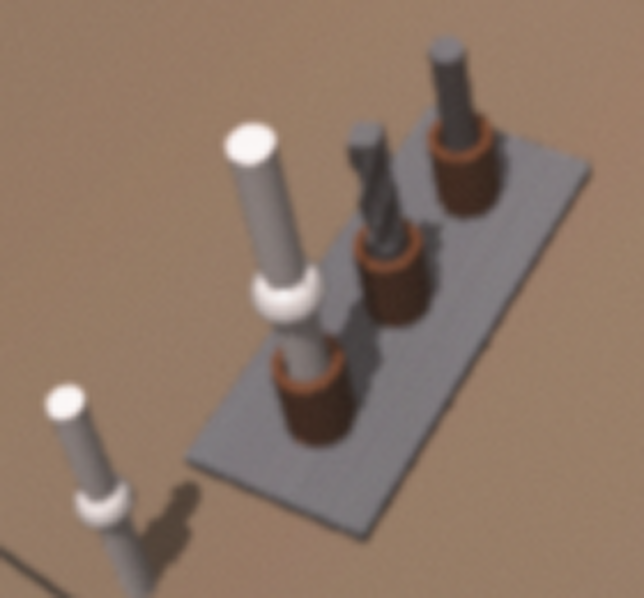

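```bash
cat >> h.py <<'E'
def tri(obs):
    A=np.zeros((3,3));b=np.zeros(3)
    for c,uv,*f in obs:
        o,d=ray(c,uv,*f);d=d/np.linalg.norm(d);M=np.eye(3)-np.outer(d,d);A+=M;b+=M@o
    p=np.linalg.solve(A,b)
    return p,[np.hypot(*(proj(c,p,*f)[0]-uv)) for c,uv,*f in obs]
E
python3 - <<'E'
from h import *
np.set_printoptions(precision=4,suppress=True)
S=load('scene0');D=load('side0')
s1=lambda x,y:(x/6.5+190-.42,y/6.5+240-.42); s2=lambda x,y:(x/4.6+320-.4,y/4.6+110-.4)
d1=lambda x,y:(x/7+320-.43,y/7+190-.43); d2=lambda x,y:(x/4.6+155-.4,y/4.6+290-.4)
for nm,pts in(('sc',[s1(430,42),s1(32,262),s1(290,577),s1(710,320)]),):
    P=np.array([atz(S,p,.094) for p in pts]);print(P,P.mean(0),[np.linalg.norm(P[i]-P[i-1]) for i in range(4)])
P=np.array([atz(D,p,.094) for p in [d1(370,57),d1(60,208),d1(328,440),d1(655,265)]]);print(P,P.mean(0),[np.linalg.norm(P[i]-P[i-1]) for i in range(4)])
ce={}
for nm,c,(x0,y0,x1,y1) in(('S',S,(190,240,310,320)),('D',D,(340,195,400,240))):
    g=c['frame'].min(2)[y0:y1,x0:x1].copy();m=(g>170).astype(np.uint8)
    n,l,st,cc=cv2.connectedComponentsWithStats(m);k=1+np.argmax(st[1:,4]);m=(l==k).astype(np.uint8)
    q=max(cv2.findContours(m,0,1)[0],key=len);e=cv2.fitEllipse(q);ce[nm]=np.array(e[0])+(x0,y0);print(nm,e,ce[nm])
    for z in(.106,.108,.11,.112):
        B=[atz(c,a[0]+np.array([x0,y0]),z)[:2] for a in q]; cc_,r=cv2.minEnclosingCircle(np.array(B,np.float32));print(z,np.array(cc_),r, np.mean(B,0))
print('sleeve tri',tri([(S,ce['S']),(D,ce['D'])]))
print('stem top',atz(S,s2(268,92),.198),atz(D,d2(252,144),.198),tri([(S,s2(268,92)),(D,d2(252,144))]))
print('bead',tri([(S,s2(252,238)),(D,d2(287,292))]))
for f,c,pts in((s2,S,[(188,318),(325,347),(237,570),(80,538)]),(d2,D,[(187,460),(365,537),(590,165),(425,100)])):
    P=np.array([atz(c,f(*p),.008) for p in pts]);print('rack',P,P.mean(0),[np.linalg.norm(P[i]-P[i-1]) for i in range(4)])
print('plain',tri([(S,s2(190,362)),(D,d2(448,50))]),'tw',tri([(S,s2(223,267)),(D,d2(368,135))]))
print('decoy',tri([(S,s2(348,107)),(D,d2(66,402))]))
print('brush', [atz(S,p,.03) for p in((236,219),(304,248))],[atz(D,p,.03) for p in((321,290),(400,328))])
E
```

```text
[[ 0.4329 -0.0927  0.094 ]
 [ 0.3786 -0.2297  0.094 ]
 [ 0.5158 -0.2843  0.094 ]
 [ 0.573  -0.149   0.094 ]] [ 0.4751 -0.1889  0.094 ] [np.float64(0.15096297245365653), np.float64(0.14729047331688794), np.float64(0.14765009062468268), np.float64(0.14692753230510322)]
[[ 0.5143 -0.2852  0.094 ]
 [ 0.5672 -0.1482  0.094 ]
 [ 0.4301 -0.0919  0.094 ]
 [ 0.375  -0.2296  0.094 ]] [ 0.4717 -0.1887  0.094 ] [np.float64(0.14995449776847516), np.float64(0.14685033409999879), np.float64(0.14824793605373582), np.float64(0.14835493704795058)]
S ((54.92690658569336, 39.9644660949707), (33.946006774902344, 45.72629165649414), 79.43891143798828) [244.9269 279.9645]
0.106 [ 0.4733 -0.1876] 0.04514496028423309 [ 0.4736 -0.1882]
0.108 [ 0.4744 -0.1888] 0.04501109570264816 [ 0.4748 -0.1894]
0.11 [ 0.4756 -0.1901] 0.04487728700041771 [ 0.4759 -0.1907]
0.112 [ 0.4767 -0.1913] 0.044743407517671585 [ 0.4771 -0.1919]
D ((30.249906539916992, 23.475749969482422), (23.176992416381836, 36.528587341308594), 93.87779235839844) [370.2499 218.4757]
0.106 [ 0.4737 -0.1936] 0.04662555456161499 [ 0.4739 -0.1932]
0.108 
[... 821 characters left out ...]
703 0.3489 0.008 ]
 [0.4829 0.3353 0.008 ]
 [0.5149 0.1292 0.008 ]
 [0.6073 0.14   0.008 ]] [0.5438 0.2384 0.008 ] [np.float64(0.21210956735483616), np.float64(0.08839596383472122), np.float64(0.20854790238051094), np.float64(0.0930707659795947)]
plain (array([0.5553, 0.1741, 0.112 ]), [np.float64(0.9472292818427195), np.float64(1.1188767888120479)]) tw (array([0.5446, 0.2383, 0.1281]), [np.float64(0.7648215384508824), np.float64(0.986577269503596)])
decoy (array([0.5513, 0.4003, 0.1409]), [np.float64(0.6341989763227976), np.float64(1.0001428803000685)])
brush [array([0.2967, 0.0097, 0.03  ]), array([0.4955, 0.0046, 0.03  ])] [array([0.4882, 0.0127, 0.03  ]), array([0.2889, 0.0155, 0.03  ])]
```

Emit:
arm_command(motion=[{"roll":-0.12},{"roll":-0.12},{"roll":-0.12},{"roll":-0.12},{"roll":-0.12},{"roll":-0.12},{"roll":-0.12},{"roll":-0.12},{"roll":-0.12},{"roll":-0.12},{"roll":-0.12}])

```text
schema error: expected keys x, y, z, roll, fingers
```

```bash
cat >> h.py <<'E'
from scipy.spatial.transform import Rotation as Ro
np.set_printoptions(precision=4,suppress=True)
def st(target=None):
    o=get_obs();R=Ro.from_quat(o['tool_rot']).as_matrix()
    print('t',round(o['clock'],2),'tcp',o['eef_pos'],'F',o['ft_force'],'w',round(o['grip_width'],4),'j',o['joint_pos'])
    print(R)
    if target is not None: print('tool shift',R.T@(np.array(target)-o['eef_pos']))
    return o,R
E
python3 -c "
from h import *
st([.4735,-.189,.23])"
```

```text
t 0.15 tcp [ 0.1235 -0.484   0.2306] F [-0.6163  0.1205 -0.7374] w 0.0852 j [-1.321   0.2412  0.004   1.3352  0.      1.5708]
[[-0.0004  0.2472 -0.969 ]
 [ 0.0016 -0.969  -0.2472]
 [-1.     -0.0016 -0.    ]]
tool shift [ 0.001  -0.1993 -0.4121]
```

Emit:
arm_command(motion=[{"x":0,"y":0,"z":0,"roll":-0.12,"fingers":1},{"x":0,"y":0,"z":0,"roll":-0.12,"fingers":1},{"x":0,"y":0,"z":0,"roll":-0.12,"fingers":1},{"x":0,"y":0,"z":0,"roll":-0.12,"fingers":1},{"x":0,"y":0,"z":0,"roll":-0.12,"fingers":1},{"x":0,"y":0,"z":0,"roll":-0.12,"fingers":1},{"x":0,"y":0,"z":0,"roll":-0.12,"fingers":1},{"x":0,"y":0,"z":0,"roll":-0.12,"fingers":1},{"x":0,"y":0,"z":0,"roll":-0.12,"fingers":1},{"x":0,"y":0,"z":0,"roll":-0.12,"fingers":1},{"x":0,"y":0,"z":0,"roll":-0.12,"fingers":1}])

```text
clock: 1.07
eef_pos: [0.1227, -0.4809, 0.226]
tool_rot: [0.489, 0.516, -0.485, 0.509]
ft_force: [-0.4, 0.6, 0.2]
grip_width: 0.0853
```

```bash
python3 -c "
from h import *
st([.4735,-.189,.23])"
```

```text
t 1.07 tcp [ 0.1227 -0.4809  0.226 ] F [-0.4091  0.6459  0.1931] w 0.0853 j [-1.321   0.2454 -0.0026  1.335  -0.      0.1977]
[[-0.003   0.9986  0.052 ]
 [ 0.0118  0.0521 -0.9986]
 [-0.9999 -0.0024 -0.0119]]
tool shift [-0.0016  0.3655 -0.2733]
```

Emit:
arm_command(motion=[{"x":0,"y":0.036,"z":-0.0137,"roll":0,"fingers":1},{"x":0,"y":0.036,"z":-0.0137,"roll":0,"fingers":1},{"x":0,"y":0.036,"z":-0.0137,"roll":0,"fingers":1},{"x":0,"y":0.036,"z":-0.0137,"roll":0,"fingers":1},{"x":0,"y":0.036,"z":-0.0137,"roll":0,"fingers":1}])

```text
clock: 1.48
eef_pos: [0.297, -0.404, 0.2241]
tool_rot: [0.492, 0.515, -0.488, 0.505]
ft_force: [-0.2, -0.9, 0.3]
grip_width: 0.0851
```

```bash
python3 -c "
from h import *
st([.4735,-.189,.23])"
```

```text
t 1.48 tcp [ 0.297  -0.404   0.2241] F [-0.2422 -0.8734  0.2776] w 0.0851 j [-0.9381  0.2581  0.0093  1.3362  0.0021  0.5932]
[[-0.0068  0.9992  0.0394]
 [ 0.0128  0.0395 -0.9991]
 [-0.9999 -0.0063 -0.013 ]]
tool shift [-0.0043  0.1848 -0.2079]
```

Emit:
arm_command(motion=[{"x":0,"y":0,"z":0,"roll":0,"fingers":1},{"x":0,"y":0,"z":0,"roll":0,"fingers":1},{"x":0,"y":0,"z":0,"roll":0,"fingers":1},{"x":0,"y":0,"z":0,"roll":0,"fingers":1},{"x":0,"y":0,"z":0,"roll":0,"fingers":1}])

```text
clock: 1.9
eef_pos: [0.3023, -0.4001, 0.2225]
tool_rot: [0.49, 0.518, -0.485, 0.507]
ft_force: [1.1, 0.9, 0.2]
grip_width: 0.085
```

```bash
python3 -c "
from h import *
st([.4735,-.189,.23])"
```

```text
t 1.9 tcp [ 0.3023 -0.4001  0.2225] F [1.068  0.9399 0.1899] w 0.085 j [-0.9263  0.2612  0.0089  1.3357  0.0041  0.5939]
[[-0.0071  0.9987  0.0505]
 [ 0.0161  0.0506 -0.9986]
 [-0.9998 -0.0062 -0.0165]]
tool shift [-0.0053  0.1817 -0.2023]
```

```bash
cat >> h.py <<'E'
def plan(target,dyaw,n):
    o,R=st(); d=(np.array(target)-o['eef_pos'])/n; out=[]
    for i in range(n):
        Ri=Ro.from_rotvec([0,0,dyaw*i/n]).as_matrix()@R; s=Ri.T@d
        out.append((*np.round(s,4),round(-dyaw/n,4)))
    for r in out: print('{"x": %.4f, "y": %.4f, "z": %.4f, "roll": %.3f, "fingers": 1},'%r)
E
python3 -c "
from h import *
plan([.4735,-.189,.235],1.52,13)"
```

```text
t 1.9 tcp [ 0.3023 -0.4001  0.2225] F [1.068  0.9399 0.1899] w 0.085 j [-0.9263  0.2612  0.0089  1.3357  0.0041  0.5939]
[[-0.0071  0.9987  0.0505]
 [ 0.0161  0.0506 -0.9986]
 [-0.9998 -0.0062 -0.0165]]
{"x": -0.0008, "y": 0.0140, "z": -0.0156, "roll": -0.117, "fingers": 1},
{"x": -0.0008, "y": 0.0157, "z": -0.0138, "roll": -0.117, "fingers": 1},
{"x": -0.0009, "y": 0.0172, "z": -0.0119, "roll": -0.117, "fingers": 1},
{"x": -0.0009, "y": 0.0185, "z": -0.0098, "roll": -0.117, "fingers": 1},
{"x": -0.0010, "y": 0.0195, "z": -0.0076, "roll": -0.117, "fingers": 1},
{"x": -0.0010, "y": 0.0202, "z": -0.0053, "roll": -0.117, "fingers": 1},
{"x": -0.0010, "y": 0.0207, "z": -0.0029, "roll": -0.117, "fingers": 1},
{"x": -0.0011, "y": 0.0209, "z": -0.0004, "roll": -0.117, "fingers": 1},
{"x": -0.0011, "y": 0.0208, "z": 0.0020, "roll": -0.117, "fingers": 1},
{"x": -0.0012, "y": 0.0204, "z": 0.0044, "roll": -0.117, "fingers": 1},
{"x": -0.0012, "y": 0.0198, "z": 0.0068, "roll": -0.117, "fingers": 1},
{"x": -0.0012, "y": 0.0188, "z": 0.0090, "roll": -0.117, "fingers": 1},
{"x": -0.0013, "y": 0.0177, "z": 0.0112, "roll": -0.117, "fingers": 1},
```

Emit:
arm_command(motion=[{"x":-0.001,"y":0.014,"z":-0.0155,"roll":-0.117,"fingers":1},{"x":-0.001,"y":0.0155,"z":-0.014,"roll":-0.117,"fingers":1},{"x":-0.001,"y":0.017,"z":-0.012,"roll":-0.117,"fingers":1},{"x":-0.001,"y":0.0185,"z":-0.01,"roll":-0.117,"fingers":1},{"x":-0.001,"y":0.0195,"z":-0.0075,"roll":-0.117,"fingers":1},{"x":-0.001,"y":0.02,"z":-0.005,"roll":-0.117,"fingers":1},{"x":-0.001,"y":0.0205,"z":-0.003,"roll":-0.117,"fingers":1},{"x":-0.001,"y":0.021,"z":-0.0005,"roll":-0.117,"fingers":0.7},{"x":-0.001,"y":0.021,"z":0.002,"roll":-0.117,"fingers":0.7},{"x":-0.001,"y":0.0205,"z":0.0045,"roll":-0.117,"fingers":0.7},{"x":-0.001,"y":0.02,"z":0.007,"roll":-0.117,"fingers":0.7},{"x":-0.001,"y":0.019,"z":0.009,"roll":-0.117,"fingers":0.7},{"x":-0.001,"y":0.0175,"z":0.011,"roll":-0.117,"fingers":0.7}])

```text
clock: 2.98
eef_pos: [0.4612, -0.1948, 0.2382]
tool_rot: [-0.006, 0.71, 0.015, 0.704]
ft_force: [0.8, -0.3, 0.7]
grip_width: 0.0601
```

```bash
python3 -c "
from h import *
snap('wrist','w1')
st([.4735,-.189,.18])"
```

```text
t 3.03 tcp [ 0.4633 -0.1923  0.2384] F [ 2.1552  1.5637 -0.7173] w 0.0595 j [-0.4005  0.2509  0.0368  1.3691  0.0116 -0.4376]
[[-0.0069 -0.037   0.9993]
 [ 0.0154  0.9992  0.0371]
 [-0.9999  0.0157 -0.0063]]
tool shift [0.0583 0.002  0.0107]
```

View pics/w1.png

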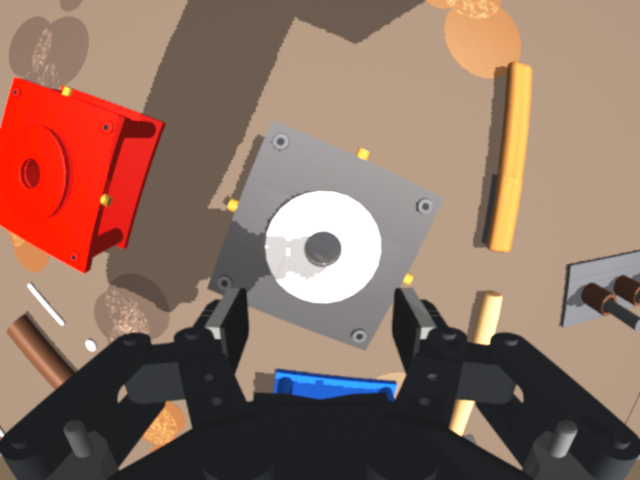

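```bash
python3 - <<'E'
from h import *
c=load('w1')
g=c['frame'].min(2);m=(g>150).astype(np.uint8)
print('cam',ray(c,(320,240),True)[0])
for z in(.107,.11):
  print(z,atz(c,(323,247.5),z,True))
  for e in((264,247),(381,247),(323,190),(323,303)): print(atz(c,e,z,True))
corn=[(272,122),(442,198),(366,349),(209,291)]
P=np.array([atz(c,p,.094,True) for p in corn]);print(P,P.mean(0),[np.linalg.norm(P[i]-P[i-1]) for i in range(4)])
E
```

```text
cam [ 0.397  -0.1981  0.3818]
0.107 [ 0.4718 -0.19    0.107 ]
[ 0.4726 -0.2355  0.107 ]
[ 0.4704 -0.1451  0.107 ]
[ 0.4277 -0.1914  0.107 ]
[ 0.5182 -0.1886  0.107 ]
0.11 [ 0.471  -0.1901  0.11  ]
[ 0.4718 -0.2351  0.11  ]
[ 0.4695 -0.1456  0.11  ]
[ 0.4273 -0.1914  0.11  ]
[ 0.5168 -0.1887  0.11  ]
[[ 0.377  -0.2317  0.094 ]
 [ 0.4315 -0.0942  0.094 ]
 [ 0.5689 -0.1481  0.094 ]
 [ 0.5166 -0.2859  0.094 ]] [ 0.4735 -0.19    0.094 ] [np.float64(0.14979949214253405), np.float64(0.14787426021084177), np.float64(0.1476070126610642), np.float64(0.14746542639486093)]
```

Emit:
arm_command(motion=[{"x":0.036,"y":0.001,"z":0.004,"roll":0,"fingers":0.55},{"x":0.036,"y":0.001,"z":0.003,"roll":0,"fingers":0.55},{"x":0.034,"y":0,"z":0.002,"roll":0,"fingers":0.55},{"x":0,"y":0,"z":0,"roll":0,"fingers":0.55}])

```text
clock: 3.37
eef_pos: [0.474, -0.1925, 0.1332]
tool_rot: [-0.007, 0.706, 0.015, 0.708]
ft_force: [-1.4, 0.4, -0.0]
grip_width: 0.0469
```

```bash
python3 -c "
from h import *
snap('wrist','w2');snap('side','d2b')
st([.473,-.1895,.11])
crop('d2b',320,130,440,250,5,'d2c')"
```

```text
t 3.47 tcp [ 0.4772 -0.194   0.1388] F [ 0.1098 -0.602   0.3222] w 0.0467 j [-0.3926  0.3237 -0.131   1.1087  0.011  -0.424 ]
[[ 0.0111 -0.0315  0.9994]
 [ 0.0073  0.9995  0.0314]
 [-0.9999  0.0069  0.0113]]
tool shift [ 0.0288  0.0044 -0.0044]
```

View pics/w2.png

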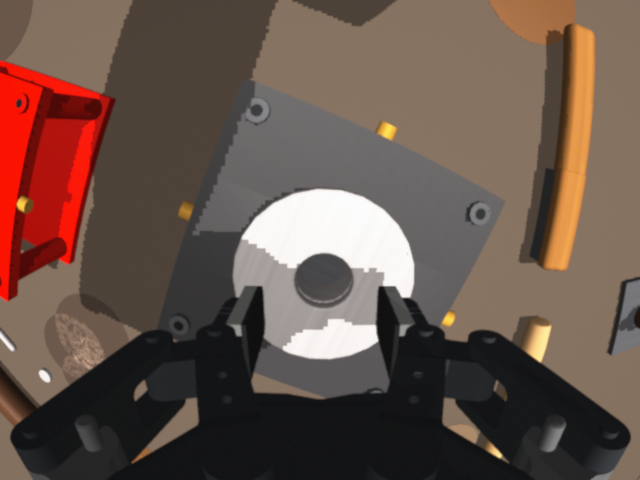

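View pics/d2c.png

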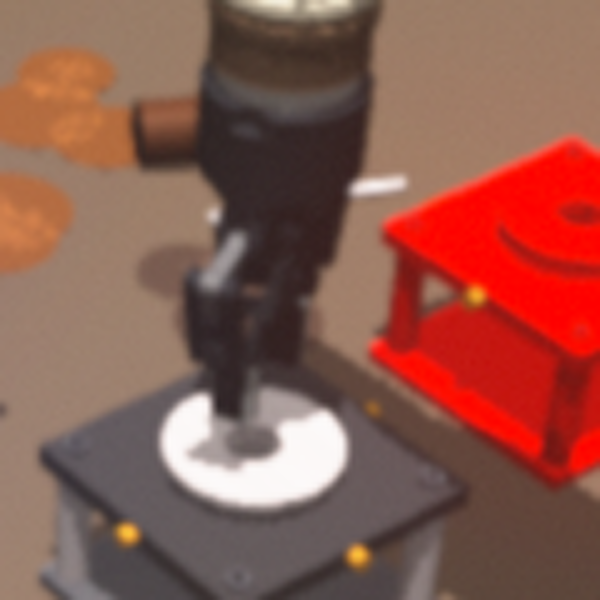

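Emit:
arm_command(motion=[{"x":0.009,"y":0.0022,"z":-0.002,"roll":0,"fingers":0.55},{"x":0.009,"y":0.0022,"z":-0.002,"roll":0,"fingers":0.55},{"x":0.006,"y":0,"z":0,"roll":0,"fingers":0.55}])

```text
clock: 3.72
eef_pos: [0.4769, -0.1931, 0.1206]
tool_rot: [-0.009, 0.699, 0.01, 0.715]
ft_force: [0.5, -0.6, -0.4]
grip_width: 0.0469
```

```bash
python3 -c "
from h import *
st([.473,-.1895,.1])"
```

```text
t 3.72 tcp [ 0.4769 -0.1931  0.1206] F [ 0.467  -0.5862 -0.4126] w 0.0469 j [-0.3911  0.3297 -0.1745  1.0463  0.0108 -0.4183]
[[ 0.0229 -0.0273  0.9994]
 [ 0.0022  0.9996  0.0273]
 [-0.9997  0.0016  0.023 ]]
tool shift [ 0.0205  0.0037 -0.0043]
```

Emit:
arm_command(motion=[{"x":0.003,"y":0,"z":0,"roll":0,"fingers":0.55},{"x":0.003,"y":0,"z":0,"roll":0,"fingers":0.55}])

```text
clock: 3.88
eef_pos: [0.4776, -0.1937, 0.1154]
tool_rot: [-0.009, 0.698, 0.01, 0.716]
ft_force: [-0.5, 0.6, 0.1]
grip_width: 0.0468
```

```bash
python3 -c "
from h import *
st([.473,-.1895,.1])"
```

```text
t 3.88 tcp [ 0.4776 -0.1937  0.1154] F [-0.4673  0.6368  0.0629] w 0.0468 j [-0.3916  0.334  -0.1831  1.0304  0.0107 -0.4181]
[[ 0.0257 -0.0266  0.9993]
 [ 0.001   0.9996  0.0266]
 [-0.9997  0.0003  0.0257]]
tool shift [ 0.0153  0.0043 -0.0049]
```

Emit:
arm_command(motion=[{"x":0.005,"y":0.003,"z":-0.003,"roll":0,"fingers":0.55},{"x":0.005,"y":0.003,"z":-0.003,"roll":0,"fingers":0.55}])

```text
clock: 4.05
eef_pos: [0.4731, -0.1885, 0.106]
tool_rot: [-0.01, 0.697, 0.009, 0.717]
ft_force: [4.3, -5.5, 7.7]
grip_width: 0.0471
```

Emit:
arm_command(motion=[{"x":0.005,"y":0.001,"z":-0.001,"roll":0,"fingers":0.55},{"x":0.005,"y":0,"z":0,"roll":0,"fingers":0.55}])

```text
clock: 4.22
eef_pos: [0.4734, -0.1887, 0.0993]
tool_rot: [-0.011, 0.695, 0.007, 0.719]
ft_force: [-19.1, 3.9, 53.1]
grip_width: 0.0473
```

```bash
python3 -c "
from h import *
st([.473,-.1895,.1])"
```

```text
t 4.22 tcp [ 0.4734 -0.1887  0.0993] F [-19.0803   3.9427  53.095 ] w 0.0473 j [-0.3839  0.3329 -0.2327  0.9715  0.0079 -0.41  ]
[[ 0.0342 -0.0261  0.9991]
 [-0.0053  0.9996  0.0263]
 [-0.9994 -0.0062  0.0341]]
tool shift [-0.0008 -0.0008 -0.0004]
```

Emit:
arm_command(motion=[{"x":0,"y":0,"z":0,"roll":0,"fingers":0.55},{"x":0,"y":0,"z":0,"roll":0,"fingers":0.55}])

```text
clock: 4.38
eef_pos: [0.4733, -0.1884, 0.1009]
tool_rot: [-0.012, 0.694, 0.007, 0.72]
ft_force: [-0.6, 0.6, -0.4]
grip_width: 0.0469
```

```bash
python3 -c "
from h import *
st([.473,-.1895,.1])
snap('scene','s3'); snap('side','d3')
crop('s3',190,240,310,350,6.5,'s3c');crop('d3',320,190,420,280,7,'d3c')"
```

```text
t 4.38 tcp [ 0.4733 -0.1884  0.1009] F [-0.6188  0.5773 -0.3831] w 0.0469 j [-0.3834  0.3291 -0.2335  0.972   0.0077 -0.4098]
[[ 0.0365 -0.0264  0.999 ]
 [-0.0064  0.9996  0.0266]
 [-0.9993 -0.0074  0.0363]]
tool shift [ 0.0009 -0.0011 -0.0004]
```

View pics/s3c.png

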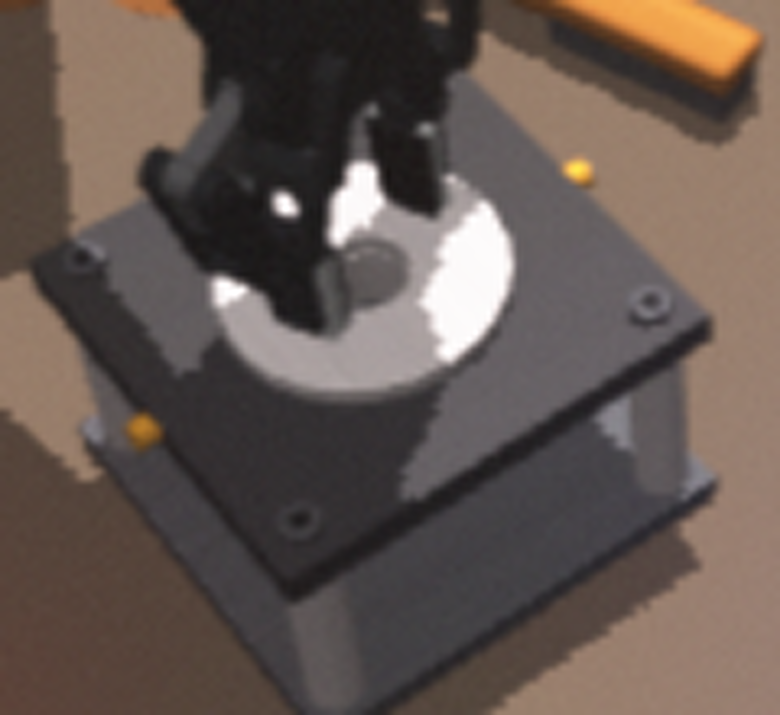

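View pics/d3c.png

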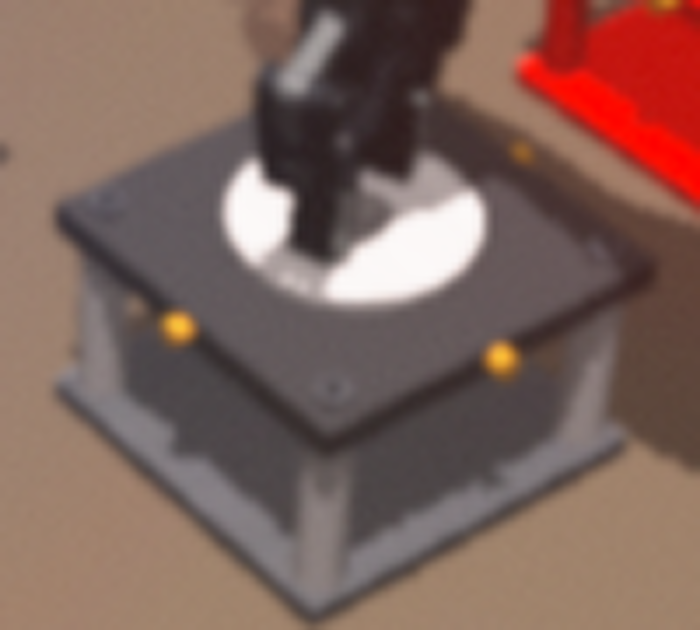

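Emit:
arm_command(motion=[{"x":-0.04,"y":0,"z":0,"roll":0,"fingers":0.55},{"x":-0.04,"y":0,"z":0,"roll":0,"fingers":0.55},{"x":-0.04,"y":0,"z":0,"roll":0,"fingers":0.55},{"x":-0.04,"y":0.01,"z":0,"roll":0,"fingers":1},{"x":0,"y":0.03,"z":0,"roll":0,"fingers":1},{"x":0,"y":0.04,"z":0.005,"roll":0,"fingers":1},{"x":0,"y":0.04,"z":0.005,"roll":0,"fingers":1},{"x":0,"y":0.04,"z":0.005,"roll":0,"fingers":1}])

```text
clock: 5.15
eef_pos: [0.4769, -0.0268, 0.2624]
tool_rot: [-0.005, 0.697, 0.003, 0.717]
ft_force: [1.3, 0.6, -0.0]
grip_width: 0.0857
```

```bash
python3 - <<'E'
from h import *
S=snap('scene','s4'); D=snap('side','d4')
crop('s4',190,240,310,350,6.5,'s4c');crop('d4',320,190,420,280,7,'d4c')
st([.5355,.3035,.24])
E
```

```text
t 5.25 tcp [ 0.4772 -0.0227  0.262 ] F [ 0.4899 -0.2598 -0.2899] w 0.0855 j [-0.0481  0.1628 -0.0133  1.3675  0.0009 -0.0701]
[[ 0.0272 -0.022   0.9994]
 [-0.0004  0.9998  0.022 ]
 [-0.9996 -0.001   0.0272]]
tool shift [0.0235 0.3249 0.0649]
```

View pics/s4c.png

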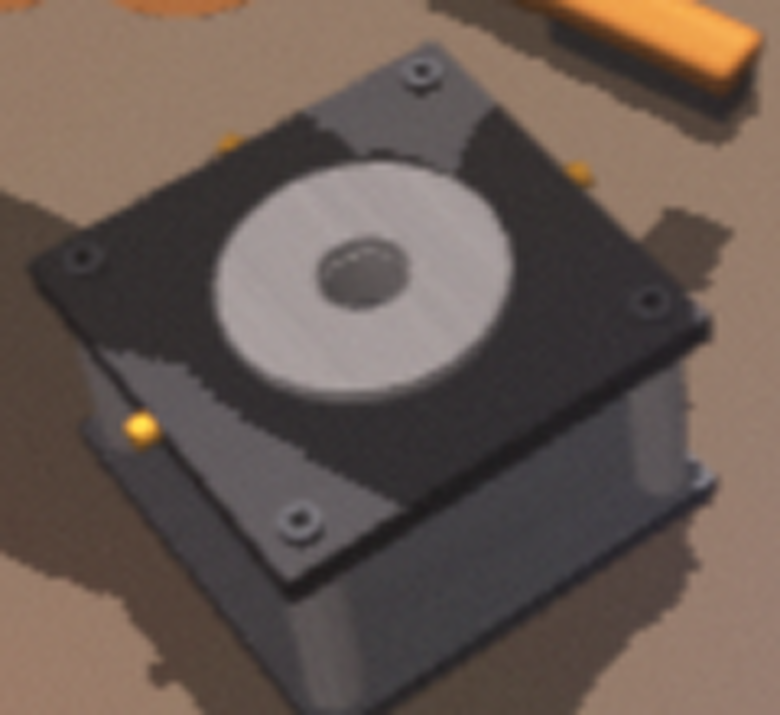

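View pics/d4.png

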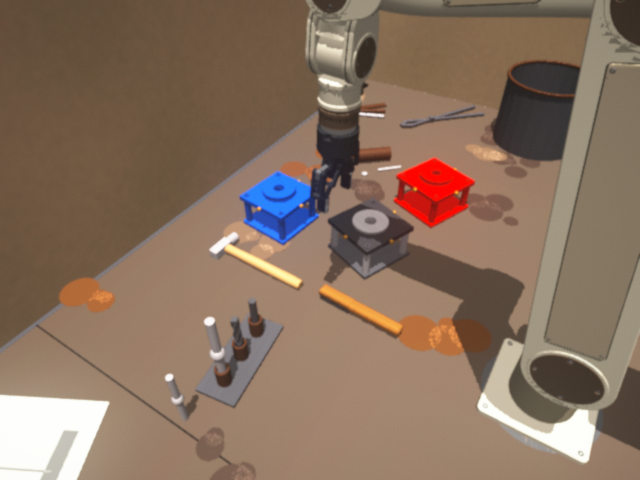

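```bash
python3 - <<'E'
from h import *
S=load('s4'); D=load('d4')
ce={}
for nm,c,(x0,y0,x1,y1),th in(('S',S,(215,258,275,306),110),('D',D,(345,203,397,242),110)):
    f=c['frame'];g=f.min(2)[y0:y1,x0:x1].astype(np.uint8)
    m=(g>th).astype(np.uint8)
    n,l,stt,cc=cv2.connectedComponentsWithStats(m);k=1+np.argmax(stt[1:,4]);m=(l==k).astype(np.uint8)
    q=max(cv2.findContours(m,0,1)[0],key=len);e=cv2.fitEllipse(q);ce[nm]=np.array(e[0])+(x0,y0);print(nm,e,ce[nm])
p,r=tri([(S,ce['S']),(D,ce['D'])]);print('sleeve',p,r)
for z in(.102,.107): print(z,proj(S,[.4735,-.1897,z]),proj(D,[.4735,-.1897,z]))
print(atz(S,ce['S'],.102),atz(D,ce['D'],.102))
E
```

```text
S ((30.34756088256836, 24.213956832885742), (33.80044174194336, 44.923152923583984), 77.86698913574219) [245.3476 282.214 ]
D ((25.235397338867188, 17.649465560913086), (23.027660369873047, 35.795143127441406), 93.657470703125) [370.2354 220.6495]
sleeve [ 0.4734 -0.1903  0.1003] [np.float64(0.7159173440649311), np.float64(0.57287886967091)]
0.102 [[244.7226 281.4434]] [[369.5863 220.3023]]
0.107 [[244.4346 279.8252]] [[369.7199 218.7272]]
[ 0.4757 -0.1907  0.102 ] [ 0.4715 -0.1893  0.102 ]
```

Emit:
arm_command(motion=[{"x":0.001,"y":0.04,"z":0.008,"roll":0,"fingers":1},{"x":0.001,"y":0.04,"z":0.008,"roll":0,"fingers":1},{"x":0.001,"y":0.04,"z":0.008,"roll":0,"fingers":1},{"x":0.001,"y":0.04,"z":0.008,"roll":0,"fingers":1},{"x":0.001,"y":0.04,"z":0.008,"roll":0,"fingers":1},{"x":0.001,"y":0.04,"z":0.008,"roll":0,"fingers":1},{"x":0.001,"y":0.04,"z":0.008,"roll":0,"fingers":1},{"x":0,"y":0.02,"z":0.005,"roll":0,"fingers":1}])

```text
clock: 5.92
eef_pos: [0.5333, 0.2784, 0.2494]
tool_rot: [-0.007, 0.699, 0.001, 0.715]
ft_force: [0.7, -0.7, -0.4]
grip_width: 0.0853
```

```bash
python3 - <<'E'
from h import *
snap('wrist','w5');snap('scene','s5')
st([.5355,.3035,.24])
E
```

```text
t 6.02 tcp [0.5334 0.2779 0.2487] F [0.3274 0.0423 0.0569] w 0.0853 j [ 0.4892  0.4301  0.3189  1.4452 -0.0178  0.4761]
[[ 0.021  -0.013   0.9997]
 [-0.009   0.9999  0.0131]
 [-0.9997 -0.0092  0.0209]]
tool shift [0.0085 0.0257 0.0023]
```

View pics/w5.png

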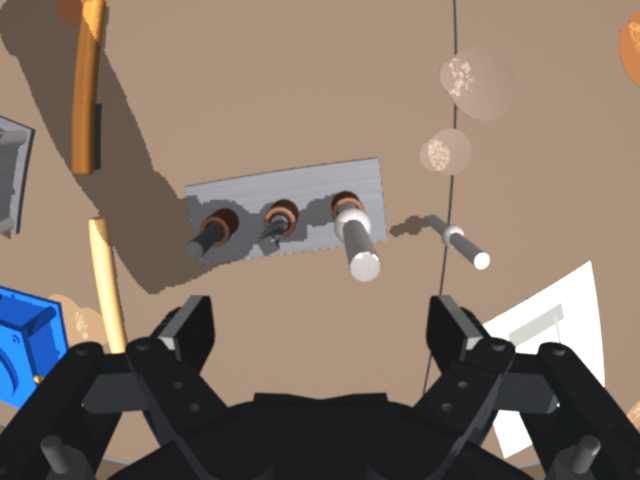

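```bash
python3 - <<'E'
from h import *
c=load('w5')
print(atz(c,(365,265),.198,True),atz(c,(352.5,225),.103,True),atz(c,(347,208),.053,True))
R=[atz(c,p,.008,True) for p in((187,186),(378,158),(386,238),(198,262))];print(np.array(R),np.mean(R,0))
E
```

```text
[0.5337 0.3033 0.198 ] [0.5338 0.3035 0.103 ] [0.5297 0.302  0.053 ]
[[0.5145 0.1322 0.008 ]
 [0.485  0.3359 0.008 ]
 [0.5704 0.3483 0.008 ]
 [0.6013 0.1387 0.008 ]] [0.5428 0.2388 0.008 ]
```

Emit:
arm_command(motion=[{"x":0,"y":0.022,"z":0.001,"roll":0,"fingers":1},{"x":0,"y":0.006,"z":0.001,"roll":0,"fingers":1},{"x":0,"y":0.002,"z":0,"roll":0,"fingers":1}])

```text
clock: 6.27
eef_pos: [0.5353, 0.3057, 0.2458]
tool_rot: [-0.009, 0.701, -0.001, 0.713]
ft_force: [-0.5, 0.1, 0.1]
grip_width: 0.0856
```

```bash
python3 - <<'E'
from h import *
st([.534,.3033,.14])
E
```

```text
t 6.27 tcp [0.5353 0.3057 0.2458] F [-0.466   0.142   0.0833] w 0.0856 j [ 0.529   0.4687  0.3711  1.4652 -0.0205  0.5172]
[[ 0.0172 -0.0116  0.9998]
 [-0.0138  0.9998  0.0118]
 [-0.9998 -0.014   0.017 ]]
tool shift [ 0.1058 -0.0009 -0.0031]
```

Emit:
arm_command(motion=[{"x":0.03,"y":0,"z":-0.001,"roll":0,"fingers":1},{"x":0.03,"y":0,"z":-0.001,"roll":0,"fingers":1},{"x":0.025,"y":0,"z":-0.001,"roll":0,"fingers":1},{"x":0.01,"y":0,"z":0,"roll":0,"fingers":1}])

```text
clock: 6.6
eef_pos: [0.5375, 0.3002, 0.1517]
tool_rot: [-0.007, 0.698, -0.002, 0.716]
ft_force: [-0.9, -0.5, -0.9]
grip_width: 0.0856
```

```bash
python3 - <<'E'
from h import *
snap('wrist','w6')
st([.534,.3033,.14])
E
```

```text
t 6.65 tcp [0.5369 0.2994 0.1504] F [-1.4269 -0.7512 -1.333 ] w 0.0856 j [ 0.52    0.4992  0.171   1.229  -0.0229  0.513 ]
[[ 0.0231 -0.0067  0.9997]
 [-0.0132  0.9999  0.007 ]
 [-0.9996 -0.0133  0.0231]]
tool shift [ 0.0103  0.004  -0.0031]
```

View pics/w6.png

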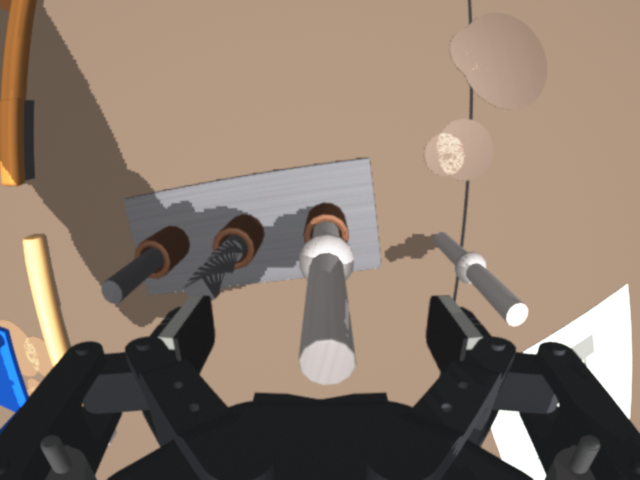

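```bash
python3 - <<'E'
from h import *
c=load('w6')
print(atz(c,(327.5,361),.198,True),atz(c,(327,257),.103,True),atz(c,(326.5,223),.053,True),ray(c,(320,240),True)[0])
E
```

```text
[0.5342 0.3034 0.198 ] [0.5326 0.3037 0.103 ] [0.5257 0.3036 0.053 ] [0.4683 0.3019 0.2931]
```

Emit:
arm_command(motion=[{"x":0.008,"y":0.004,"z":-0.003,"roll":0,"fingers":1},{"x":0.003,"y":0.001,"z":-0.001,"roll":0,"fingers":0.7}])

```text
clock: 6.82
eef_pos: [0.5333, 0.3014, 0.1388]
tool_rot: [-0.006, 0.699, -0.004, 0.715]
ft_force: [-0.0, -0.8, -0.7]
grip_width: 0.0755
```

```bash
python3 - <<'E'
from h import *
st([.534,.3033,.14])
E
```

```text
t 6.82 tcp [0.5333 0.3014 0.1388] F [-0.0429 -0.7616 -0.6547] w 0.0755 j [ 0.5261  0.5037  0.147   1.202  -0.0236  0.5229]
[[ 0.0223 -0.0029  0.9997]
 [-0.0144  0.9999  0.0032]
 [-0.9996 -0.0144  0.0223]]
tool shift [-0.0012  0.0019  0.0007]
```

Emit:
arm_command(motion=[{"x":-0.0005,"y":0.0025,"z":0.0005,"roll":0,"fingers":0},{"x":-0.0005,"y":0.001,"z":0,"roll":0,"fingers":0},{"x":-0.0005,"y":0,"z":0,"roll":0,"fingers":0},{"x":-0.0005,"y":0,"z":0,"roll":0,"fingers":0},{"x":-0.0005,"y":0,"z":0,"roll":0,"fingers":0}])

```text
clock: 7.23
eef_pos: [0.5354, 0.3053, 0.1448]
tool_rot: [-0.005, 0.697, -0.003, 0.717]
ft_force: [0.7, -0.3, -3.6]
grip_width: 0.0163
```

```bash
python3 - <<'E'
from h import *
st([.534,.3033,.14])
E
```

```text
t 7.23 tcp [0.5354 0.3053 0.1448] F [ 0.6513 -0.2612 -3.6205] w 0.0163 j [ 0.5301  0.5031  0.1621  1.2126 -0.0241  0.5276]
[[ 0.027  -0.0021  0.9996]
 [-0.0121  0.9999  0.0024]
 [-0.9996 -0.0122  0.0269]]
tool shift [ 0.0047 -0.0019 -0.0016]
```

Emit:
arm_command(motion=[{"x":-0.015,"y":0,"z":0,"roll":0,"fingers":0},{"x":-0.03,"y":0,"z":0,"roll":0,"fingers":0},{"x":-0.035,"y":0,"z":0,"roll":0,"fingers":0},{"x":-0.035,"y":0,"z":0,"roll":0,"fingers":0},{"x":-0.02,"y":0,"z":0,"roll":0,"fingers":0}])

```text
clock: 7.65
eef_pos: [0.529, 0.3054, 0.2744]
tool_rot: [-0.009, 0.702, -0.007, 0.712]
ft_force: [0.2, 0.5, -4.2]
grip_width: 0.0167
```

```bash
python3 - <<'E'
from h import *
snap('scene','s7');snap('side','d7')
st([.534,.3033,.285])
crop('s7',300,20,460,240,2.7,'s7c');crop('d7',120,180,300,420,2.5,'d7c')
E
```

```text
t 7.75 tcp [0.5303 0.3062 0.2753] F [ 1.3564  0.9167 -3.2769] w 0.0168 j [ 0.536   0.4593  0.4318  1.538  -0.025   0.5331]
[[ 0.0173 -0.0026  0.9998]
 [-0.0188  0.9998  0.003 ]
 [-0.9997 -0.0188  0.0173]]
tool shift [-0.0095 -0.0031  0.0039]
```

View pics/s7c.png

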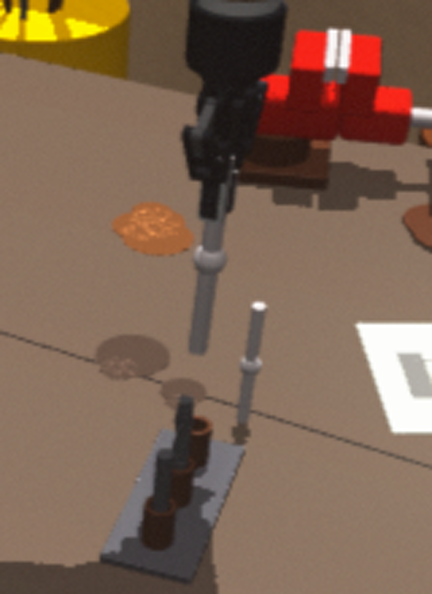

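View pics/d7c.png

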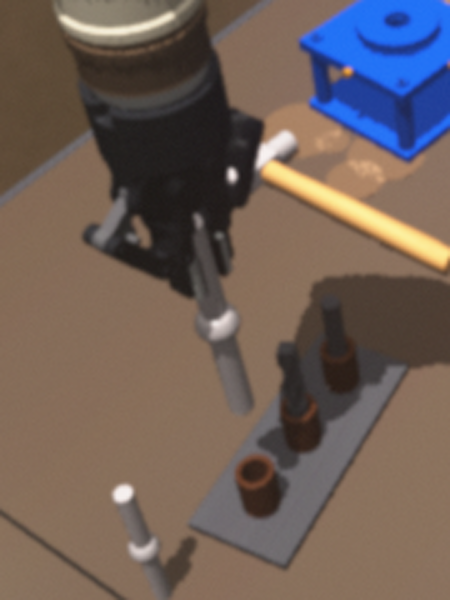

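```bash
python3 - <<'E'
from h import *
S=load('s7');D=load('d7')
s=lambda x,y:(x/2.7+300-.3,y/2.7+20-.3);d=lambda x,y:(x/2.5+120-.3,y/2.5+180-.3)
b=tri([(S,s(209,257)),(D,d(217,322))]);f=tri([(S,s(199,349)),(D,d(240,408))])
print(b,f,b[0]-f[0])
o,R=st();print('tool frame bead',R.T@(b[0]-o['eef_pos']),'foot',R.T@(f[0]-o['eef_pos']))
E
```

```text
(array([0.5302, 0.3048, 0.2361]), [np.float64(0.21142688436990115), np.float64(0.3048319666449852)]) (array([0.5303, 0.3045, 0.1396]), [np.float64(0.29598767859776054), np.float64(0.42025267284882784)]) [-0.0001  0.0003  0.0964]
t 7.75 tcp [0.5303 0.3062 0.2753] F [ 1.3564  0.9167 -3.2769] w 0.0168 j [ 0.536   0.4593  0.4318  1.538  -0.025   0.5331]
[[ 0.0173 -0.0026  0.9998]
 [-0.0188  0.9998  0.003 ]
 [-0.9997 -0.0188  0.0173]]
tool frame bead [ 0.0393 -0.0006 -0.0008] foot [ 0.1357  0.0009 -0.0024]
```

Emit:
arm_command(motion=[{"x":-0.005,"y":-0.01,"z":-0.015,"roll":0,"fingers":0},{"x":-0.004,"y":-0.025,"z":-0.015,"roll":0,"fingers":0},{"x":-0.003,"y":-0.038,"z":-0.01,"roll":0,"fingers":0},{"x":-0.002,"y":-0.04,"z":-0.005,"roll":0,"fingers":0},{"x":-0.001,"y":-0.04,"z":-0.002,"roll":0,"fingers":0},{"x":-0.001,"y":-0.04,"z":-0.002,"roll":0,"fingers":0},{"x":-0.001,"y":-0.04,"z":-0.002,"roll":0,"fingers":0}])

```text
clock: 8.33
eef_pos: [0.473, 0.0729, 0.2781]
tool_rot: [-0.015, 0.708, -0.001, 0.706]
ft_force: [0.7, -0.9, -3.9]
grip_width: 0.0166
```

```bash
python3 - <<'E'
from h import *
st([.4735,-.188,.275])
E
```

```text
t 8.33 tcp [0.473  0.0729 0.2781] F [ 0.6748 -0.9426 -3.9315] w 0.0166 j [ 0.1668  0.1884  0.0595  1.4495 -0.0219  0.1465]
[[-0.0038 -0.0204  0.9998]
 [-0.0229  0.9995  0.0203]
 [-0.9997 -0.0228 -0.0043]]
tool shift [ 0.009  -0.2607 -0.0048]
```

Emit:
arm_command(motion=[{"x":0,"y":-0.04,"z":-0.001,"roll":0,"fingers":0},{"x":0,"y":-0.04,"z":-0.001,"roll":0,"fingers":0},{"x":0,"y":-0.04,"z":-0.001,"roll":0,"fingers":0},{"x":0,"y":-0.04,"z":-0.001,"roll":0,"fingers":0},{"x":0,"y":-0.04,"z":-0.001,"roll":0,"fingers":0},{"x":0,"y":-0.03,"z":0,"roll":0,"fingers":0},{"x":0,"y":-0.015,"z":0,"roll":0,"fingers":0}])

```text
clock: 8.92
eef_pos: [0.4617, -0.1862, 0.267]
tool_rot: [-0.014, 0.717, -0.001, 0.697]
ft_force: [0.0, 1.4, -3.8]
grip_width: 0.0165
```

```bash
python3 - <<'E'
from h import *
snap('scene','s8');snap('side','d8');snap('wrist','w8')
st([.4735,-.188,.275])
crop('s8',160,60,340,350,2,'s8c');crop('d8',300,60,440,280,2.7,'d8c')
E
```

```text
t 9.07 tcp [ 0.4618 -0.1837  0.2669] F [-0.2766  1.465  -4.4674] w 0.0166 j [-0.3619  0.2385  0.0942  1.4466 -0.0276 -0.3799]
[[-0.0286 -0.0185  0.9994]
 [-0.0187  0.9997  0.018 ]
 [-0.9994 -0.0181 -0.0289]]
tool shift [-0.0083 -0.0046  0.0114]
```

View pics/s8c.png

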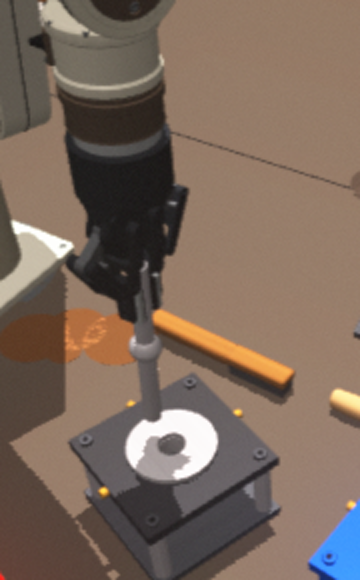

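View pics/d8c.png

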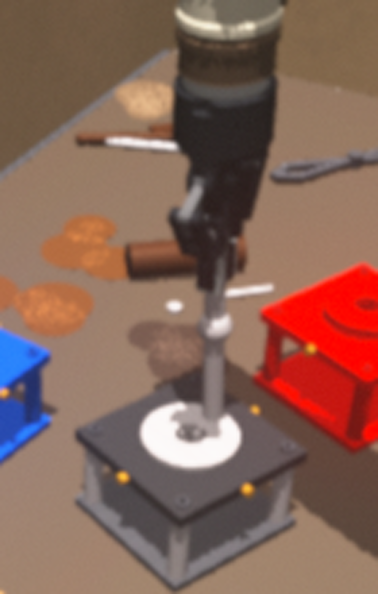

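View pics/w8.png

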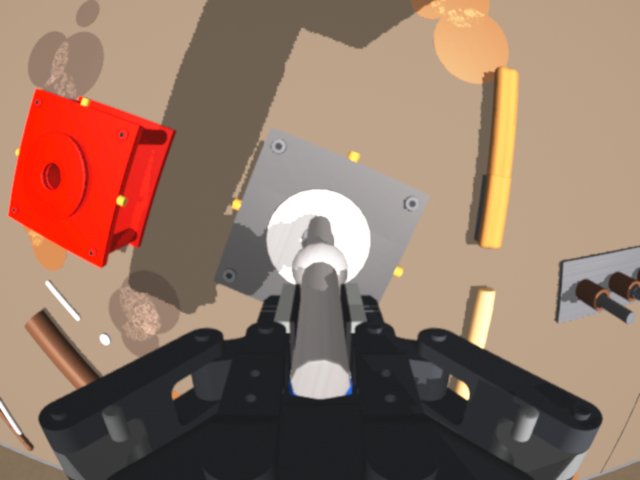

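```bash
python3 - <<'E'
from h import *
crop('s8',210,210,270,310,6,'s8e');crop('d8',350,160,410,240,7,'d8e')
E
```

```text
(no output)
```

View pics/s8e.png

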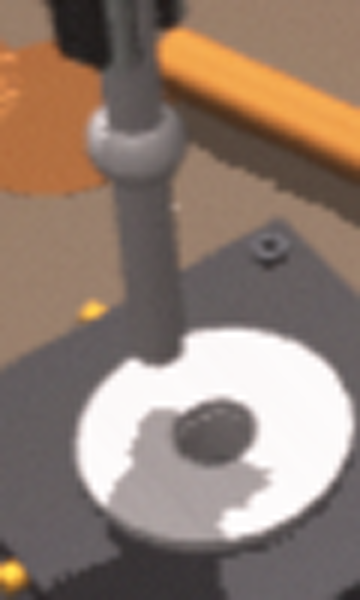

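View pics/d8e.png

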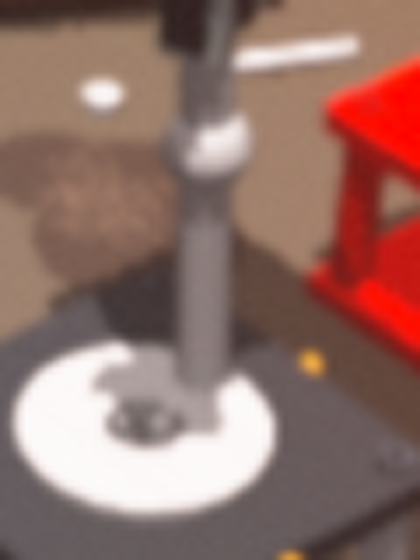

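```bash
python3 - <<'E'
from h import *
for f,x0,x1,rows in(('s8',224,246,(242,248,254,260,266,268,270,272)),('d8',370,390,(188,192,196,200,204,208,212,214,216))):
    g=load(f)['frame'].mean(2)
    for r in rows: print(f,r,x0,' '.join('%d'%v for v in g[r-1:r+2,x0:x1].mean(0)))
E
```

```text
s8 242 224 122 126 125 127 118 96 92 89 87 85 83 82 83 80 97 127 129 129 130 130 130 130
s8 248 224 130 130 130 130 126 114 94 92 91 89 87 84 82 80 86 108 127 130 130 130 129 129
s8 254 224 129 129 130 129 128 123 104 94 92 89 87 85 83 80 80 89 112 111 106 101 96 96
s8 260 224 150 160 151 138 123 116 107 94 91 91 89 86 84 83 82 80 87 96 97 96 95 96
s8 266 224 96 94 95 94 95 96 95 94 92 93 91 90 86 83 82 86 137 207 231 236 242 243
s8 268 224 94 95 96 95 95 96 99 105 107 99 93 91 86 84 85 106 178 241 249 250 249 249
s8 270 224 96 96 95 96 102 122 163 198 207 183 153 147 135 145 168 201 235 248 250 250 250 249
s8 272 224 95 96 103 130 174 215 242 249 249 248 243 241 236 243 250 250 250 249 249 249 250 250
d8 188 370 115 113 109 102 99 91 88 90 93 93 92 93 100 117 130 132 133 132 133 133
d8 192 370 114 108 107 102 97 95 103 112 119 122 117 114 104 98 110 123 131 131 132 133
d8 196 370 89 80 73 71 72 87 110 124 128 129 126 120 103 77 70 76 80 85 91 100
d8 200 370 61 63 60 59 67 87 110 124 129 129 126 119 103 83 77 76 77 77 76 77
d8 204 370 60 59 60 60 67 88 111 124 129 129 126 118 100 79 74 75 76 76 76 77
d8 208 370 87 87 85 81 82 93 113 125 129 130 126 117 96 70 62 65 68 72 77 81
d8 212 370 164 163 162 160 146 123 120 126 130 130 127 120 115 116 116 105 98 95 96 95
d8 214 370 164 162 163 161 154 140 131 132 134 134 138 153 176 196 202 176 133 105 97 96
d8 216 370 148 148 152 158 161 159 154 151 151 151 166 209 239 246 247 240 211 164 117 97
```

```bash
python3 - <<'E'
from h import *
S=load('s8');D=load('d8')
b=tri([(S,(232.25,232.75)),(D,(379.7,180.9))]);f=tri([(S,(235.4,266.1)),(D,(378.6,211.6))])
print(b,f,b[0]-f[0])
o,R=st();print('tool frame bead',R.T@(b[0]-o['eef_pos']),'foot',R.T@(f[0]-o['eef_pos']))
E
```

```text
(array([ 0.4578, -0.186 ,  0.2262]), [np.float64(1.407117553308683), np.float64(1.1088506773593865)]) (array([ 0.454 , -0.1895,  0.1372]), [np.float64(1.0047109146786806), np.float64(0.8087631331178354)]) [0.0038 0.0035 0.0891]
t 9.07 tcp [ 0.4618 -0.1837  0.2669] F [-0.2766  1.465  -4.4674] w 0.0166 j [-0.3619  0.2385  0.0942  1.4466 -0.0276 -0.3799]
[[-0.0286 -0.0185  0.9994]
 [-0.0187  0.9997  0.018 ]
 [-0.9994 -0.0181 -0.0289]]
tool frame bead [ 0.0408 -0.0014 -0.0028] foot [ 0.13   -0.0033 -0.0041]
```

Emit:
arm_command(motion=[{"x":0.005,"y":-0.001,"z":0.005,"roll":0,"fingers":0},{"x":0.005,"y":-0.001,"z":0.005,"roll":0,"fingers":0},{"x":0.004,"y":-0.001,"z":0.004,"roll":0,"fingers":0}])

```text
clock: 9.32
eef_pos: [0.4751, -0.1844, 0.2495]
tool_rot: [-0.013, 0.718, 0.002, 0.696]
ft_force: [0.4, 0.1, -3.4]
grip_width: 0.0165
```

```bash
python3 - <<'E'
from h import *
st([.4735,-.188,.245])
E
```

```text
t 9.32 tcp [ 0.4751 -0.1844  0.2495] F [ 0.4041  0.0528 -3.415 ] w 0.0165 j [-0.3546  0.272   0.0933  1.4157 -0.0262 -0.3747]
[[-0.0312 -0.0207  0.9993]
 [-0.0163  0.9997  0.0202]
 [-0.9994 -0.0157 -0.0316]]
tool shift [ 0.0046 -0.0035 -0.0015]
```

Emit:
arm_command(motion=[{"x":-0.035,"y":-0.001,"z":0,"roll":0,"fingers":0},{"x":0,"y":-0.001,"z":0,"roll":0,"fingers":0}])

```text
clock: 9.48
eef_pos: [0.4739, -0.1822, 0.2787]
tool_rot: [-0.013, 0.722, 0.005, 0.691]
ft_force: [2.9, -1.0, -1.6]
grip_width: 0.017
```

```bash
python3 - <<'E'
from h import *
st([.4735,-.188,.245])
E
```

```text
t 9.48 tcp [ 0.4739 -0.1822  0.2787] F [ 2.9356 -0.9975 -1.6013] w 0.017 j [-0.3517  0.2721  0.1682  1.504  -0.0257 -0.3761]
[[-0.0437 -0.0251  0.9987]
 [-0.0113  0.9996  0.0247]
 [-0.999  -0.0102 -0.044 ]]
tool shift [ 0.0337 -0.0054  0.0009]
```

Emit:
arm_command(motion=[{"x":0.02,"y":-0.001,"z":0,"roll":0,"fingers":0},{"x":0.005,"y":0,"z":0,"roll":0,"fingers":0}])

```text
clock: 9.65
eef_pos: [0.4753, -0.182, 0.2536]
tool_rot: [-0.014, 0.721, 0.006, 0.693]
ft_force: [-1.9, 1.1, -4.8]
grip_width: 0.0165
```

```bash
python3 - <<'E'
from h import *
st([.4735,-.188,.245])
E
```

```text
t 9.65 tcp [ 0.4753 -0.182   0.2536] F [-1.9374  1.1288 -4.8117] w 0.0165 j [-0.3504  0.2773  0.1108  1.4376 -0.0255 -0.379 ]
[[-0.0401 -0.0293  0.9988]
 [-0.0125  0.9995  0.0288]
 [-0.9991 -0.0113 -0.0404]]
tool shift [ 0.0087 -0.0059 -0.0016]
```

Emit:
arm_command(motion=[{"x":-0.03,"y":-0.003,"z":-0.001,"roll":0,"fingers":0}])

```text
clock: 9.73
eef_pos: [0.4714, -0.1817, 0.2758]
tool_rot: [-0.013, 0.727, 0.009, 0.687]
ft_force: [-0.5, 0.9, -5.2]
grip_width: 0.0164
```

```bash
cat >> h.py <<'E'
def settle(n,target=None):
    for i in range(n): camera('side')
    return st(target)
E
python3 - <<'E'
from h import *
st()
settle(3);settle(3)
E
```

```text
t 9.73 tcp [ 0.4714 -0.1817  0.2758] F [-0.4974  0.8654 -5.1797] w 0.0164 j [-0.3528  0.2785  0.1688  1.5115 -0.0251 -0.3836]
[[-0.0559 -0.0316  0.9979]
 [-0.0062  0.9995  0.0313]
 [-0.9984 -0.0044 -0.0561]]
t 9.88 tcp [ 0.4774 -0.1846  0.2851] F [ 0.7543 -0.863  -4.8868] w 0.0167 j [-0.3538  0.272   0.1849  1.5117 -0.0256 -0.3834]
[[-0.0351 -0.0302  0.9989]
 [-0.0143  0.9995  0.0297]
 [-0.9993 -0.0132 -0.0356]]
t 10.03 tcp [ 0.4758 -0.1844  0.2831] F [ 0.1333  0.3422 -4.1209] w 0.0169 j [-0.3544  0.2732  0.1812  1.5119 -0.0256 -0.3835]
[[-0.0399 -0.0297  0.9988]
 [-0.0126  0.9995  0.0292]
 [-0.9991 -0.0114 -0.0402]]
```

Emit:
arm_command(motion=[{"x":0.015,"y":-0.001,"z":0,"roll":0,"fingers":0},{"x":0.015,"y":-0.001,"z":0,"roll":0,"fingers":0}])

```text
clock: 10.2
eef_pos: [0.4766, -0.187, 0.2545]
tool_rot: [-0.016, 0.719, 0.006, 0.695]
ft_force: [0.1, -0.1, -4.6]
grip_width: 0.0165
```

```bash
python3 - <<'E'
from h import *
st()
settle(3);settle(3)
E
```

```text
t 10.2 tcp [ 0.4766 -0.187   0.2545] F [ 0.0827 -0.1378 -4.6074] w 0.0165 j [-0.3587  0.2775  0.1136  1.4333 -0.0256 -0.3885]
[[-0.0336 -0.0304  0.999 ]
 [-0.0147  0.9994  0.0299]
 [-0.9993 -0.0137 -0.034 ]]
t 10.35 tcp [ 0.4753 -0.1866  0.2537] F [-0.426   0.2162 -4.0956] w 0.0169 j [-0.3589  0.2787  0.113   1.436  -0.0255 -0.3884]
[[-0.038  -0.0301  0.9988]
 [-0.013   0.9995  0.0296]
 [-0.9992 -0.0119 -0.0383]]
t 10.5 tcp [ 0.4767 -0.1871  0.2558] F [-0.2284  0.1362 -3.7824] w 0.0168 j [-0.3589  0.2773  0.1167  1.4365 -0.0256 -0.3884]
[[-0.0336 -0.0301  0.999 ]
 [-0.0147  0.9995  0.0296]
 [-0.9993 -0.0137 -0.0341]]
```

Emit:
arm_command(motion=[{"x":-0.035,"y":0,"z":-0.001,"roll":0,"fingers":0}])

```text
clock: 10.58
eef_pos: [0.4719, -0.1847, 0.2835]
tool_rot: [-0.013, 0.725, 0.008, 0.689]
ft_force: [-0.5, -0.2, -6.2]
grip_width: 0.0165
```

```bash
cat >> h.py <<'E'
def tl():
    o=get_obs();R=Ro.from_quat(o['tool_rot']).as_matrix();print(round(o['clock'],2),o['eef_pos'],'tilt',R[:2,0],'F',o['ft_force'])
def cyc(n):
    tl()
    for i in range(n): camera('side'); tl()
E
python3 - <<'E'
from h import *
cyc(3)
E
```

```text
10.58 [ 0.4719 -0.1847  0.2835] tilt [-0.0504 -0.0083] F [-0.5453 -0.1682 -6.2141]
10.63 [ 0.4766 -0.1864  0.2954] tilt [-0.032  -0.0153] F [ 3.8312 -1.4478  3.7881]
10.68 [ 0.4789 -0.1873  0.2957] tilt [-0.0254 -0.0178] F [ 1.4816 -1.1664 -2.308 ]
10.73 [ 0.4789 -0.1873  0.2941] tilt [-0.0263 -0.0175] F [ 1.0391 -0.2975 -4.4051]
```

Emit:
arm_command(motion=[{"x":0.035,"y":0,"z":0,"roll":0,"fingers":0}])

```text
clock: 10.82
eef_pos: [0.4826, -0.1895, 0.2659]
tool_rot: [-0.019, 0.711, 0.002, 0.703]
ft_force: [2.5, -0.9, -3.7]
grip_width: 0.0165
```

```bash
python3 - <<'E'
from h import *
cyc(1)
E
```

```text
10.82 [ 0.4826 -0.1895  0.2659] tilt [-0.0109 -0.0232] F [ 2.4836 -0.936  -3.7154]
10.87 [ 0.4766 -0.1874  0.254 ] tilt [-0.0294 -0.0162] F [ -3.325    0.4887 -10.9644]
```

Emit:
arm_command(motion=[{"x":-0.035,"y":0,"z":-0.003,"roll":0,"fingers":0}])

```text
clock: 10.95
eef_pos: [0.4676, -0.1843, 0.2783]
tool_rot: [-0.013, 0.725, 0.008, 0.688]
ft_force: [-0.4, 1.1, -5.4]
grip_width: 0.0167
```

```bash
python3 - <<'E'
from h import *
cyc(2)
E
```

```text
10.95 [ 0.4676 -0.1843  0.2783] tilt [-0.0525 -0.0074] F [-0.4334  1.0704 -5.4103]
11.0 [ 0.472  -0.186   0.2899] tilt [-0.0351 -0.0142] F [ 1.1171 -0.8482  2.1793]
11.05 [ 0.4753 -0.1873  0.2913] tilt [-0.026  -0.0176] F [ 1.1781 -0.271  -3.1787]
```

Emit:
arm_command(motion=[{"x":0.03,"y":0,"z":-0.003,"roll":0,"fingers":0},{"x":-0.01,"y":0,"z":0,"roll":0,"fingers":0}])

```text
clock: 11.22
eef_pos: [0.4674, -0.186, 0.2656]
tool_rot: [-0.015, 0.719, 0.006, 0.694]
ft_force: [-4.7, 2.1, -9.2]
grip_width: 0.0166
```

```bash
python3 - <<'E'
from h import *
cyc(3)
E
```

```text
11.22 [ 0.4674 -0.186   0.2656] tilt [-0.0351 -0.0141] F [-4.6652  2.0897 -9.2424]
11.27 [ 0.4731 -0.188   0.2738] tilt [-0.0194 -0.0198] F [ 2.321  -0.9732 -0.5661]
11.32 [ 0.4766 -0.1893  0.277 ] tilt [-0.0104 -0.0233] F [ 1.4893  0.5774 -3.48  ]
11.37 [ 0.4782 -0.1899  0.2784] tilt [-0.0067 -0.0248] F [ 0.5426  0.3668 -2.5694]
```

Emit:
arm_command(motion=[{"x":0.012,"y":0,"z":-0.004,"roll":0,"fingers":0},{"x":0.01,"y":0,"z":-0.001,"roll":0,"fingers":0},{"x":0,"y":0,"z":0,"roll":0,"fingers":0}])

```text
clock: 11.62
eef_pos: [0.4799, -0.1931, 0.2611]
tool_rot: [-0.022, 0.704, -0.0, 0.71]
ft_force: [-0.1, 0.2, -4.6]
grip_width: 0.0161
```

```bash
python3 - <<'E'
from h import *
cyc(4)
S=snap('scene','s9');tl();D=snap('side','d9');tl()
crop('s9',200,200,290,310,5.4,'s9e');crop('d9',340,150,410,240,6.5,'d9e')
E
```

```text
11.62 [ 0.4799 -0.1931  0.2611] tilt [ 0.0101 -0.0312] F [-0.0552  0.1779 -4.6481]
11.67 [ 0.4803 -0.1933  0.2621] tilt [ 0.0115 -0.0317] F [ 0.785   0.3405 -3.1804]
11.72 [ 0.4802 -0.1932  0.2625] tilt [ 0.0116 -0.0317] F [-0.3247 -0.1702 -3.296 ]
11.77 [ 0.4801 -0.1931  0.2626] tilt [ 0.0112 -0.0316] F [ 0.1209  0.1388 -4.363 ]
11.82 [ 0.4798 -0.193   0.2624] tilt [ 0.0107 -0.0314] F [-1.0322  0.2347 -3.877 ]
11.87 [ 0.4796 -0.1929  0.2622] tilt [ 0.0102 -0.0312] F [-0.5853  0.3723 -4.0674]
11.92 [ 0.4794 -0.1929  0.262 ] tilt [ 0.0098 -0.031 ] F [ 0.0793  0.0836 -4.0321]
```

View pics/s9e.png

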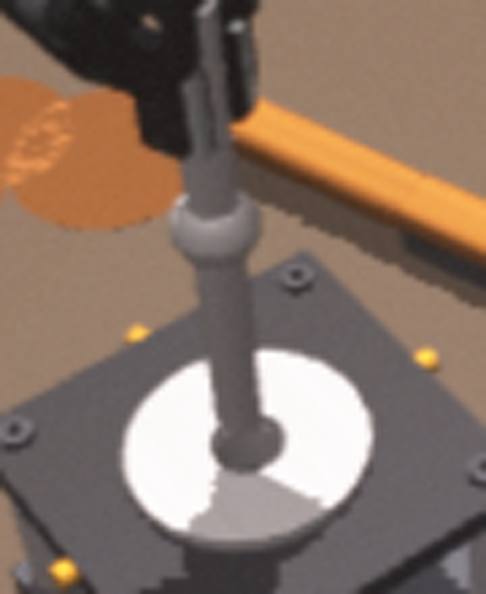

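View pics/d9e.png

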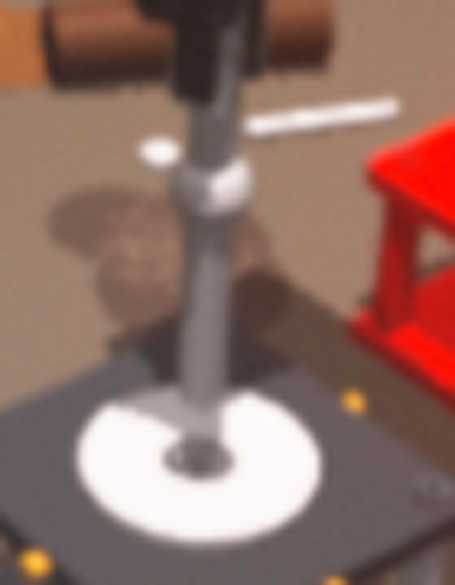

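```bash
cat > fit.py <<'E'
from h import *
from scipy.optimize import least_squares
C0=np.array([.4735,-.190,.102])
def fitstem(fs,fd,rs,rd,zf,obsS=(245.38,281.95),obsD=(370.24,220.6),bead=None,show=True):
    # subpixel edges of lower shaft, in rows; stem edges detected by max gradient near predicted
    views=[]
    for f,rows,ob in((fs,rs,obsS),(fd,rd,obsD)):
        c=load(f); b=np.array(ob)-proj(c,C0)[0]; views.append((c,rows,b,c['frame'].astype(float)))
    o=get_obs()
    def axis(p,z): return np.array([p[0]+p[2]*(z-zf),p[1]+p[3]*(z-zf),z])
    def edges(c,b,p):
        cam=ray(c,(0,0))[0]; out=[[],[]]
        for z in np.linspace(zf-.005,zf+.095,60):
            a=axis(p,z); v=a-cam; h=np.array([-v[1],v[0],0]);h/=np.linalg.norm(h)
            # tangent approx
            k=np.hypot(v[0],v[1]); s=9e-3/k; off=9e-3*(h*np.sqrt(1-s*s)-s*np.array([v[0],v[1],0])/k)
            off2=9e-3*(-h*np.sqrt(1-s*s)-s*np.array([v[0],v[1],0])/k)
            out[0].append(proj(c,a+off)[0]+b);out[1].append(proj(c,a+off2)[0]+b)
        return [np.array(e) for e in out]
    def meas(p):
        M=[]
        for c,rows,b,im in views:
            E=edges(c,b,p)
            for r in rows:
                for k in(0,1):
                    e=E[k];xs=np.interp(r,e[::-1,1],e[::-1,0]) if e[0,1]>e[-1,1] else np.interp(r,e[:,1],e[:,0])
                    x=int(round(xs)); seg=im[r-1:r+2,x-5:x+6].mean(0)
                    g=np.linalg.norm(np.diff(seg,axis=0),axis=1); w=np.arange(10)-5+x+.5
                    wt=np.exp(-.5*((w-xs)/2)**2); gg=g*wt; j=np.argmax(gg)
                    if g[j]<8: M.append(None); continue
                    lo,hi=max(j-1,0),min(j+2,10); q=g[lo:hi]**1; M.append((q*w[lo:hi]).sum()/q.sum())
        return M
    def pred(p):
        P=[]
        for c,rows,b,im in views:
            E=edges(c,b,p)
            for r in rows:
                for k in(0,1):
                    e=E[k]; P.append(np.interp(r,e[::-1,1],e[::-1,0]))
        return np.array(P)
    p=np.array([o['eef_pos'][0],o['eef_pos'][1],0,0.])
    for it in range(6):
        M=meas(p); ok=np.array([m is not None for m in M]); m=np.array([0 if x is None else x for x in M])
        s=least_squares(lambda q:(pred(q)-m)[ok],p,loss='soft_l1',f_scale=.3,x_scale=[.01,.01,.1,.1]); p=s.x
    r=(pred(p)-m); 
    if show: print('n',ok.sum(),'rms',np.sqrt((r[ok]**2).mean()));print(np.where(ok,r,np.nan))
    return p
E
python3 - <<'E'
from fit import *
S,D=load('s9'),load('d9')
zf=.262-.1355
p=fitstem('s9','d9',range(250,276,3),range(186,212,3),zf)
print('foot rel sleeve mm',(p[:2]-C0[:2])*1e3,'tilt',p[2:],'center rel',(p[:2]+p[2:]*.095-C0[:2])*1e3)
tl()
E
```

```text
n 34 rms 0.5772416116587751
[-0.0778  0.3431  0.0975 -0.2386  0.1351  0.0396     nan -0.092      nan
 -0.1043 -0.9322  0.4954 -0.4155  0.6016 -0.3223  0.6362 -0.3837  0.6331
  0.2664 -0.1214  0.1079 -0.2682  0.2277 -0.1189 -1.8494  0.0048 -1.0625
  0.5887 -0.0692  0.5814 -0.0322  0.5741 -0.0839  0.4789  0.0858 -1.5317]
foot rel sleeve mm [ 1.0337 -2.2067] tilt [ 0.0674 -0.0279] center rel [ 7.4336 -4.8619]
11.92 [ 0.4794 -0.1929  0.262 ] tilt [ 0.0098 -0.031 ] F [ 0.0793  0.0836 -4.0321]
```

```bash
cat >> fit.py <<'E'
def biased(c,ob): return np.array(ob)-proj(c,C0)[0]
def overlay(f,ob,p,zf,box,s,out):
    c=load(f);b=biased(c,ob);x0,y0,x1,y1=box
    im=cv2.resize(np.ascontiguousarray(c['frame'][y0:y1,x0:x1,::-1]),None,fx=s,fy=s,interpolation=cv2.INTER_CUBIC)
    def P(pts): return np.round(((proj(c,pts)+b-(x0,y0)+.5)*s-.5)).astype(np.int32)
    t=np.linspace(0,2*np.pi,60)
    def circ(x,y,z,r): return np.c_[x+r*np.cos(t),y+r*np.sin(t),0*t+z]
    for r,col in((.014,(0,255,0)),(.045,(0,255,0))): cv2.polylines(im,[P(circ(C0[0],C0[1],.102,r))],1,col,1)
    for h,r in((0,.009),(.084,.009),(.095,.015)): cv2.polylines(im,[P(circ(p[0]+p[2]*h,p[1]+p[3]*h,zf+h,r))],1,(0,0,255),1)
    cam=ray(c,(0,0))[0];v=np.array([p[0],p[1]])-cam[:2];n=np.array([-v[1],v[0]])/np.hypot(*v)
    for sg in(1,-1):
        L=[[p[0]+p[2]*h+sg*.009*n[0],p[1]+p[3]*h+sg*.009*n[1],zf+h] for h in(0,.08)]
        cv2.polylines(im,[P(np.array(L))],0,(255,255,0),1)
    cv2.imwrite(f'pics/{out}.png',im)
E
python3 - <<'E'
from fit import *
S,D=load('s9'),load('d9')
oS,oD=(245.38,281.95),(370.24,220.6)
b=tri([(S,np.array((239.4,242.0))-biased(S,oS)),(D,np.array((372.4,178.2))-biased(D,oD))]);print('bead',b, (b[0]-C0)*1e3)
p=np.array([b[0][0]-.095*.007,b[0][1]-.095*.012,.007,.012]); zf=b[0][2]-.095
print(biased(S,oS),biased(D,oD))
overlay('s9',oS,p,zf,(200,200,290,310),5.4,'o1');overlay('d9',oD,p,zf,(340,150,410,240),6.5,'o2')
E
```

```text
bead (array([ 0.4799, -0.1948,  0.222 ]), [np.float64(0.3195466048176427), np.float64(0.24474530930807256)]) [  6.3593  -4.7753 119.989 ]
[0.7457 0.4029] [0.5969 0.3642]
```

View pics/o1.png

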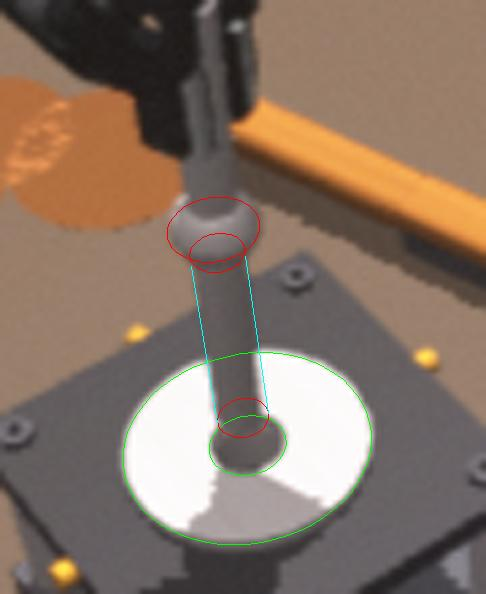

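View pics/o2.png

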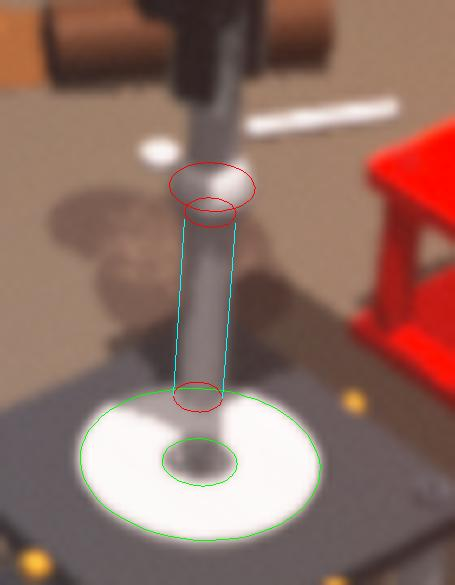

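```bash
python3 - <<'E'
from fit import *
oS,oD=(245.38,281.95),(370.24,220.6)
zf=.127
p=fitstem('s9','d9',list(range(251,262,2))+[266,268,270,272],[188,190,192,202,204,206],zf)
print('foot rel sleeve mm',(p[:2]-C0[:2])*1e3,'tilt',p[2:],'center rel',(p[:2]+p[2:]*.095-C0[:2])*1e3)
overlay('s9',oS,p,zf,(200,200,290,310),5.4,'o1');overlay('d9',oD,p,zf,(340,150,410,240),6.5,'o2')
a=cv2.imread('pics/o1.png');b=cv2.imread('pics/o2.png');h=max(a.shape[0],b.shape[0])
f=lambda m:cv2.copyMakeBorder(m,0,h-m.shape[0],0,0,0);m=np.hstack([f(a),f(b)]);cv2.imwrite('pics/o3.png',cv2.resize(m,None,fx=.8,fy=.8))
E
```

```text
n 30 rms 0.3587770874419422
[-0.0455  0.245   0.0704 -0.2253 -0.0765  0.0095  0.2917  0.0131     nan
 -0.1126     nan -0.0128 -0.7147  0.5925 -0.5321  0.5302 -0.4691  0.5236
 -0.4429  0.5589 -0.0893 -0.6084 -0.0834  0.4422 -0.0172  0.3418 -0.2611
  0.3434 -0.2459  0.3348 -0.2513  0.3023]
foot rel sleeve mm [ 2.8948 -4.7458] tilt [ 0.0653 -0.02  ] center rel [ 9.1021 -6.6418]
```

View pics/o3.png

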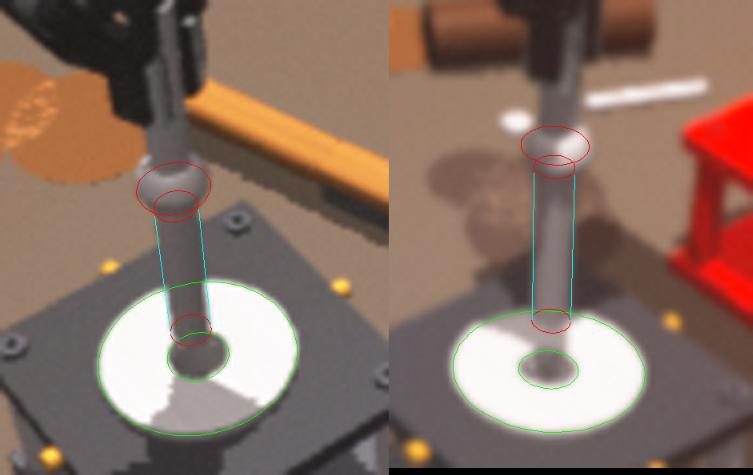

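```bash
python3 - <<'E'
from h import *
snap('wrist','w9');tl()
crop('w9',230,150,410,330,4.4,'w9e');crop('w9',270,200,370,420,3,'w9f')
E
```

```text
11.97 [ 0.4792 -0.1928  0.2618] tilt [ 0.0092 -0.0308] F [-0.3483 -0.2244 -3.8449]
```

View pics/w9e.png

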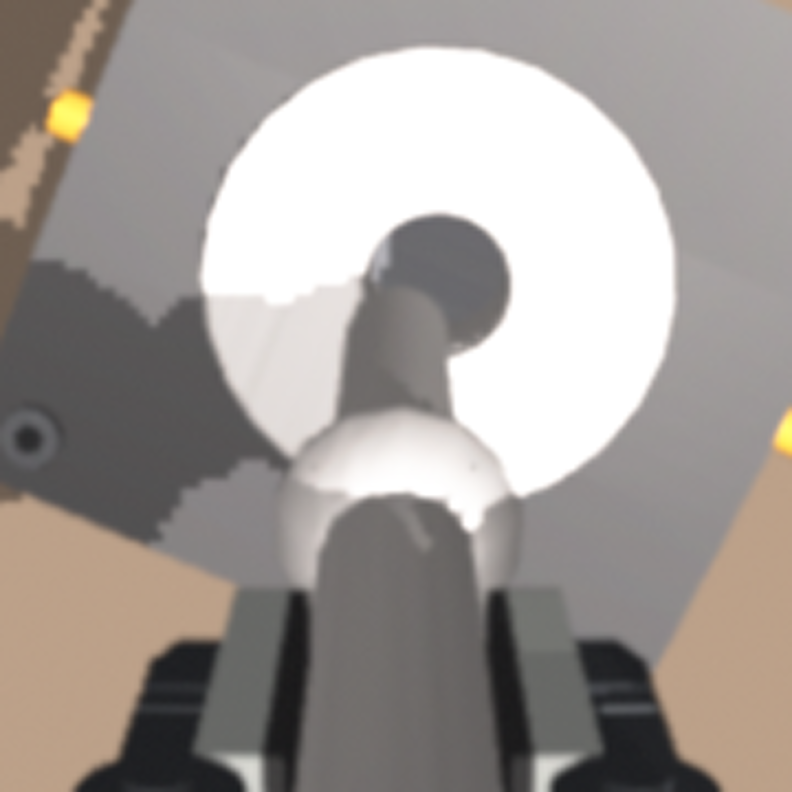

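View pics/w9f.png

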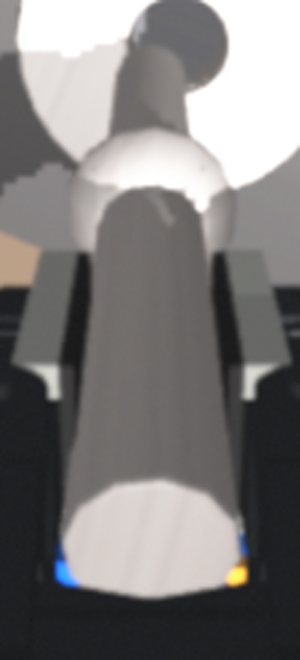

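```bash
cat >> fit.py <<'E'
t_=np.linspace(0,2*np.pi,72)
def circ(x,y,z,r): return np.c_[x+r*np.cos(t_),y+r*np.sin(t_),0*t_+z]
def wov(f,p,zf,ob,box,s,out):
    """p: foot x,y, dx/dz, dy/dz; ob: observed pixel of bore-mouth centre"""
    c=load(f);b=np.array(ob)-proj(c,C0,True)[0] if ob is not None else np.zeros(2);x0,y0,x1,y1=box
    im=cv2.resize(np.ascontiguousarray(c['frame'][y0:y1,x0:x1,::-1]),None,fx=s,fy=s,interpolation=cv2.INTER_CUBIC)
    def P(pts): return np.round(((proj(c,pts,True)+b-(x0,y0)+.5)*s-.5)).astype(np.int32)
    for r in(.014,.045): cv2.polylines(im,[P(circ(C0[0],C0[1],.102,r))],1,(0,255,0),1)
    for h,r in((0,.009),(.084,.009),(.106,.009),(.19,.009),(.095,.015)): cv2.polylines(im,[P(circ(p[0]+p[2]*h,p[1]+p[3]*h,zf+h,r))],1,(0,0,255),1)
    cv2.imwrite(f'pics/{out}.png',im); return b
E
python3 - <<'E'
from fit import *
c=load('w9')
w=lambda x,y:(x/4.4+230-.39,y/4.4+150-.39)
print('bore px',w(441,285),'nominal',proj(c,C0,True))
print(wov('w9',[.4765,-.1945,.04,.012],.127,w(440,284.5),(230,150,410,330),4.4,'o4'))
E
```

```text
bore px (329.83727272727276, 214.38272727272727) nominal [[329.3108 215.7948]]
[ 0.2992 -1.5257]
```

View pics/o4.png

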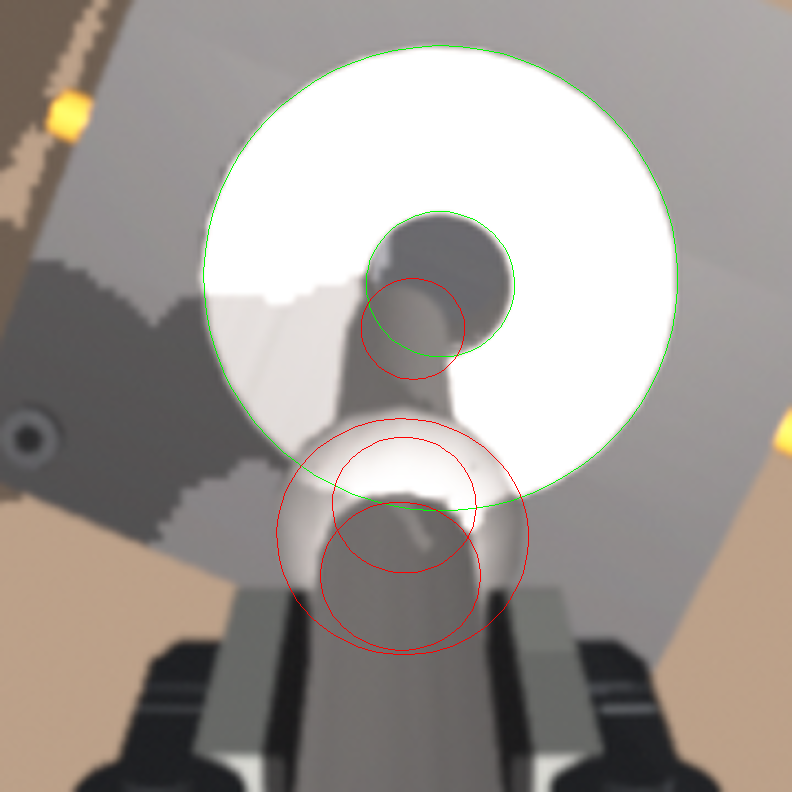

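Emit:
arm_command(motion=[{"x":-0.02,"y":0.015,"z":-0.004,"roll":0,"fingers":0},{"x":-0.006,"y":0.03,"z":-0.006,"roll":0,"fingers":0},{"x":-0.002,"y":0.04,"z":-0.008,"roll":0,"fingers":0},{"x":-0.002,"y":0.04,"z":-0.008,"roll":0,"fingers":0},{"x":-0.002,"y":0.04,"z":-0.008,"roll":0,"fingers":0},{"x":-0.002,"y":0.04,"z":-0.008,"roll":0,"fingers":0},{"x":-0.002,"y":0.04,"z":-0.008,"roll":0,"fingers":0},{"x":-0.002,"y":0.04,"z":-0.008,"roll":0,"fingers":0},{"x":-0.002,"y":0.04,"z":-0.008,"roll":0,"fingers":0},{"x":-0.002,"y":0.04,"z":-0.008,"roll":0,"fingers":0},{"x":-0.002,"y":0.04,"z":-0.006,"roll":0,"fingers":0},{"x":-0.001,"y":0.02,"z":0,"roll":0,"fingers":0}])

```text
clock: 12.97
eef_pos: [0.3896, 0.2393, 0.2976]
tool_rot: [-0.015, 0.699, -0.005, 0.715]
ft_force: [1.5, -0.5, -3.8]
grip_width: 0.0165
```

```bash
python3 - <<'E'
from h import *
cyc(4)
E
```

```text
12.97 [0.3896 0.2393 0.2976] tilt [ 0.0239 -0.0282] F [ 1.478  -0.501  -3.7897]
13.02 [0.3902 0.2419 0.2975] tilt [ 0.0243 -0.0254] F [ 1.5732  3.6048 -2.9309]
13.07 [0.3906 0.239  0.2973] tilt [ 0.0245 -0.029 ] F [ 0.1586 -0.1787 -4.7318]
13.12 [0.3906 0.2369 0.2971] tilt [ 0.0239 -0.0311] F [ 0.5864 -0.4738 -3.3496]
13.17 [0.3907 0.2356 0.2971] tilt [ 0.0235 -0.0318] F [-0.0352 -0.8049 -4.3785]
```

Emit:
arm_command(motion=[{"x":0.03,"y":0,"z":0,"roll":0,"fingers":0},{"x":-0.01,"y":0,"z":0,"roll":0,"fingers":0}])

```text
clock: 13.33
eef_pos: [0.3861, 0.23, 0.2709]
tool_rot: [-0.018, 0.703, -0.01, 0.711]
ft_force: [-3.1, -2.2, -8.0]
grip_width: 0.0166
```

```bash
python3 - <<'E'
from h import *
cyc(4)
E
```

```text
13.33 [0.3861 0.23   0.2709] tilt [ 0.0114 -0.0404] F [-3.1465 -2.2034 -7.9989]
13.38 [0.3905 0.2325 0.2786] tilt [ 0.024  -0.0328] F [1.331  0.4046 0.1507]
13.43 [0.3936 0.2344 0.2815] tilt [ 0.0319 -0.0278] F [ 1.6828  1.1382 -4.1495]
13.48 [0.395  0.2354 0.2829] tilt [ 0.0355 -0.0253] F [ 0.5145 -0.5536 -3.0492]
13.53 [0.3956 0.2359 0.2835] tilt [ 0.0369 -0.0243] F [ 1.0721  1.3405 -3.074 ]
```

Emit:
arm_command(motion=[{"x":-0.03,"y":0,"z":0,"roll":0,"fingers":0}])

```text
clock: 13.62
eef_pos: [0.3923, 0.2343, 0.3087]
tool_rot: [-0.014, 0.697, -0.007, 0.717]
ft_force: [-0.3, 0.1, -5.6]
grip_width: 0.0167
```

```bash
python3 - <<'E'
from h import *
cyc(2)
E
```

```text
13.62 [0.3923 0.2343 0.3087] tilt [ 0.0274 -0.0303] F [-0.3462  0.0519 -5.6173]
13.67 [0.3958 0.2366 0.3187] tilt [ 0.042  -0.0214] F [3.1643 1.9257 2.146 ]
13.72 [0.3973 0.2376 0.3185] tilt [ 0.0459 -0.0189] F [ 0.702   1.2505 -3.7169]
```

Emit:
arm_command(motion=[{"x":0.03,"y":0,"z":0,"roll":0,"fingers":0},{"x":-0.01,"y":0,"z":0,"roll":0,"fingers":0}])

```text
clock: 13.88
eef_pos: [0.397, 0.2352, 0.2957]
tool_rot: [-0.01, 0.692, -0.005, 0.722]
ft_force: [-4.2, -2.0, -7.6]
grip_width: 0.0165
```

```bash
python3 - <<'E'
from h import *
cyc(4)
E
```

```text
13.88 [0.397  0.2352 0.2957] tilt [ 0.0433 -0.0205] F [-4.2231 -2.0291 -7.6187]
13.93 [0.401  0.2378 0.3035] tilt [ 0.056  -0.0127] F [ 1.5382 -0.155  -1.2529]
13.98 [0.4033 0.2393 0.306 ] tilt [ 0.0623 -0.0087] F [ 0.6863  0.7227 -2.3355]
14.03 [0.4041 0.24   0.3069] tilt [ 0.0644 -0.0073] F [ 0.7963 -0.0314 -3.4176]
14.08 [0.4042 0.2402 0.3071] tilt [ 0.0645 -0.0071] F [-0.2347 -0.569  -3.4878]
```

Emit:
arm_command(motion=[{"x":0,"y":-0.015,"z":0.004,"roll":0,"fingers":0},{"x":-0.001,"y":-0.03,"z":0.006,"roll":0,"fingers":0},{"x":-0.001,"y":-0.04,"z":0.007,"roll":0,"fingers":0},{"x":-0.001,"y":-0.04,"z":0.007,"roll":0,"fingers":0},{"x":-0.001,"y":-0.04,"z":0.007,"roll":0,"fingers":0},{"x":-0.001,"y":-0.04,"z":0.007,"roll":0,"fingers":0},{"x":-0.001,"y":-0.04,"z":0.007,"roll":0,"fingers":0},{"x":-0.001,"y":-0.04,"z":0.007,"roll":0,"fingers":0},{"x":-0.001,"y":-0.04,"z":0.007,"roll":0,"fingers":0},{"x":-0.001,"y":-0.04,"z":0.005,"roll":0,"fingers":0},{"x":0,"y":-0.03,"z":0.003,"roll":0,"fingers":0},{"x":0,"y":-0.015,"z":0,"roll":0,"fingers":0}])

```text
clock: 15.08
eef_pos: [0.4962, -0.1778, 0.3393]
tool_rot: [-0.009, 0.665, 0.005, 0.747]
ft_force: [0.3, -0.1, -3.9]
grip_width: 0.0168
```

```bash
python3 - <<'E'
from h import *
cyc(6)
st([.4735,-.19,.26])
E
```

```text
15.08 [ 0.4962 -0.1778  0.3393] tilt [ 0.1154 -0.0041] F [ 0.3066 -0.0974 -3.8879]
15.13 [ 0.4962 -0.1799  0.3394] tilt [ 0.1156 -0.007 ] F [ 0.0109 -2.1659 -3.0389]
15.18 [ 0.4959 -0.1771  0.3392] tilt [ 0.1149 -0.0036] F [-0.0032  0.0494 -4.7327]
15.23 [ 0.4955 -0.1751  0.339 ] tilt [ 0.114  -0.0015] F [-0.2108  0.216  -3.0295]
15.28 [ 0.4952 -0.1738  0.3388] tilt [ 0.1133 -0.0007] F [ 0.6679 -0.3977 -4.0244]
15.33 [ 0.495  -0.1729  0.3387] tilt [ 0.1129 -0.0004] F [-0.3042 -0.0898 -4.45  ]
15.38 [ 0.4949 -0.1724  0.3386] tilt [ 0.1126 -0.0003] F [-0.0169 -0.0403 -4.4629]
t 15.38 tcp [ 0.4949 -0.1724  0.3386] F [-0.0169 -0.0403 -4.4629] w 0.0166 j [-0.3579  0.1834  0.202   1.4835  0.0392 -0.3803]
[[ 0.1126 -0.0243  0.9933]
 [-0.0003  0.9997  0.0245]
 [-0.9936 -0.003   0.1126]]
tool shift [ 0.0757 -0.0169 -0.0305]
```

Emit:
arm_command(motion=[{"x":0.01,"y":0.02,"z":-0.005,"roll":0,"fingers":0},{"x":0.005,"y":0.04,"z":-0.01,"roll":0,"fingers":0},{"x":0,"y":0.04,"z":-0.01,"roll":0,"fingers":0},{"x":0,"y":0.04,"z":-0.01,"roll":0,"fingers":0},{"x":0,"y":0.03,"z":-0.005,"roll":0,"fingers":0},{"x":0,"y":0.01,"z":0,"roll":0,"fingers":0}])

```text
clock: 15.88
eef_pos: [0.4514, 0.0149, 0.3182]
tool_rot: [-0.011, 0.664, 0.009, 0.748]
ft_force: [0.6, -0.9, -3.0]
grip_width: 0.0165
```

```bash
python3 - <<'E'
from h import *
cyc(3)
E
```

```text
15.88 [0.4514 0.0149 0.3182] tilt [ 0.1182 -0.0002] F [ 0.6038 -0.8658 -3.0216]
15.93 [0.4517 0.0158 0.3184] tilt [0.1186 0.001 ] F [-0.0312  1.5703 -4.2168]
15.98 [0.4525 0.0137 0.3185] tilt [ 0.1193 -0.0016] F [-0.2321 -0.2194 -4.1598]
16.03 [0.453  0.0122 0.3184] tilt [ 0.1194 -0.0029] F [ 0.6485 -0.4521 -3.6882]
```

Emit:
arm_command(motion=[{"x":-0.03,"y":0,"z":0,"roll":0,"fingers":0},{"x":0.03,"y":0,"z":0,"roll":0,"fingers":0}])

```text
clock: 16.2
eef_pos: [0.4547, 0.0128, 0.3245]
tool_rot: [-0.012, 0.66, 0.009, 0.751]
ft_force: [3.9, 0.2, -0.5]
grip_width: 0.0161
```

```bash
python3 - <<'E'
from h import *
cyc(3)
E
```

```text
16.2 [0.4547 0.0128 0.3245] tilt [ 0.1287 -0.0035] F [ 3.9015  0.2194 -0.4991]
16.25 [0.4484 0.0123 0.3093] tilt [ 0.1047 -0.0044] F [ -5.6463  -0.102  -15.4757]
16.3 [0.4463 0.0121 0.3086] tilt [ 0.0981 -0.0046] F [-2.0162 -1.186  -5.6974]
16.35 [0.4473 0.012  0.3103] tilt [ 0.1009 -0.0046] F [-0.3859  0.5421 -3.5013]
```

Emit:
arm_command(motion=[{"x":-0.035,"y":0,"z":0,"roll":0,"fingers":0},{"x":0.035,"y":0,"z":0,"roll":0,"fingers":0}])

```text
clock: 16.52
eef_pos: [0.4509, 0.0111, 0.3199]
tool_rot: [-0.012, 0.666, 0.007, 0.746]
ft_force: [6.1, 0.0, 0.2]
grip_width: 0.0166
```

```bash
python3 - <<'E'
from h import *
cyc(2)
E
```

```text
16.52 [0.4509 0.0111 0.3199] tilt [ 0.1133 -0.0049] F [6.1241 0.0455 0.1543]
16.57 [0.4422 0.0107 0.3011] tilt [ 0.0837 -0.0058] F [-10.0129  -1.1213 -20.988 ]
16.62 [0.4394 0.0107 0.2998] tilt [ 0.0749 -0.006 ] F [-1.9646 -0.0173 -6.0758]
```

Emit:
arm_command(motion=[{"x":-0.035,"y":0,"z":0,"roll":0,"fingers":0},{"x":0.04,"y":0,"z":0,"roll":0,"fingers":0}])

```text
clock: 16.78
eef_pos: [0.4427, 0.0099, 0.3088]
tool_rot: [-0.012, 0.677, 0.006, 0.736]
ft_force: [5.8, -0.5, -0.0]
grip_width: 0.0169
```

```bash
python3 - <<'E'
from h import *
cyc(2)
E
```

```text
16.78 [0.4427 0.0099 0.3088] tilt [ 0.0845 -0.0062] F [ 5.7895 -0.4903 -0.0472]
16.83 [0.4341 0.0096 0.291 ] tilt [ 0.0561 -0.007 ] F [-11.0795  -0.7116 -20.3588]
16.88 [0.4315 0.0096 0.2901] tilt [ 0.0483 -0.0071] F [-1.9598 -0.8784 -6.699 ]
```

Emit:
arm_command(motion=[{"x":-0.035,"y":0,"z":0,"roll":0,"fingers":0},{"x":0.04,"y":0,"z":0,"roll":0,"fingers":0}])

```text
clock: 17.05
eef_pos: [0.436, 0.0091, 0.3]
tool_rot: [-0.011, 0.685, 0.006, 0.728]
ft_force: [6.6, 0.1, -0.6]
grip_width: 0.0162
```

```bash
python3 - <<'E'
from h import *
cyc(2)
E
```

```text
17.05 [0.436  0.0091 0.3   ] tilt [ 0.0604 -0.0071] F [ 6.5565  0.0907 -0.5516]
17.1 [0.4268 0.0087 0.2822] tilt [ 0.0317 -0.0079] F [-12.4183  -0.5686 -21.6229]
17.15 [0.4241 0.0087 0.2814] tilt [ 0.0237 -0.008 ] F [-1.5828  0.5104 -6.1066]
```

Emit:
arm_command(motion=[{"x":-0.035,"y":0,"z":0,"roll":0,"fingers":0},{"x":0.03,"y":0,"z":0,"roll":0,"fingers":0}])

```text
clock: 17.32
eef_pos: [0.4272, 0.0084, 0.295]
tool_rot: [-0.011, 0.695, 0.005, 0.719]
ft_force: [5.4, 0.1, -0.5]
grip_width: 0.0164
```

```bash
python3 - <<'E'
from h import *
cyc(2)
E
```

```text
17.32 [0.4272 0.0084 0.295 ] tilt [ 0.0336 -0.0079] F [ 5.3758  0.062  -0.4924]
17.37 [0.4196 0.0081 0.2806] tilt [ 0.0098 -0.0086] F [ -7.5936  -0.4927 -15.6729]
17.42 [0.4174 0.0081 0.2799] tilt [ 0.0033 -0.0087] F [-2.0321 -0.1402 -4.63  ]
```

Emit:
arm_command(motion=[{"x":-0.001,"y":-0.02,"z":0.006,"roll":0,"fingers":0},{"x":-0.001,"y":-0.035,"z":0.01,"roll":0,"fingers":0},{"x":-0.001,"y":-0.04,"z":0.01,"roll":0,"fingers":0},{"x":-0.001,"y":-0.04,"z":0.01,"roll":0,"fingers":0},{"x":-0.001,"y":-0.04,"z":0.01,"roll":0,"fingers":0},{"x":0,"y":-0.015,"z":0.004,"roll":0,"fingers":0}])

```text
clock: 17.92
eef_pos: [0.482, -0.1843, 0.3039]
tool_rot: [-0.017, 0.697, 0.008, 0.717]
ft_force: [1.3, 1.4, -3.6]
grip_width: 0.0165
```

```bash
python3 - <<'E'
from h import *
cyc(4)
st([.4735,-.19,.26])
E
```

```text
17.92 [ 0.482  -0.1843  0.3039] tilt [ 0.0275 -0.0126] F [ 1.2955  1.3698 -3.6123]
17.97 [ 0.483  -0.1858  0.3043] tilt [ 0.0292 -0.0143] F [ 1.6777 -1.8232 -2.5888]
18.02 [ 0.482  -0.183   0.3037] tilt [ 0.0276 -0.011 ] F [ 0.0429 -0.2627 -3.1524]
18.07 [ 0.481  -0.181   0.3032] tilt [ 0.0259 -0.0091] F [-0.2869  0.3453 -3.6213]
18.12 [ 0.4803 -0.1796  0.3026] tilt [ 0.0245 -0.0083] F [-0.316  -0.4011 -4.0733]
t 18.12 tcp [ 0.4803 -0.1796  0.3026] F [-0.316  -0.4011 -4.0733] w 0.0168 j [-0.3584  0.2272  0.1712  1.4889  0.0009 -0.3955]
[[ 0.0245 -0.0369  0.999 ]
 [-0.0083  0.9993  0.0371]
 [-0.9997 -0.0092  0.0242]]
tool shift [ 0.0425 -0.0097 -0.0082]
```

Emit:
arm_command(motion=[{"x":0.015,"y":-0.004,"z":-0.003,"roll":0,"fingers":0},{"x":0.015,"y":-0.003,"z":-0.003,"roll":0,"fingers":0},{"x":0.008,"y":-0.002,"z":-0.002,"roll":0,"fingers":0},{"x":0,"y":0,"z":0,"roll":0,"fingers":0}])

```text
clock: 18.45
eef_pos: [0.4754, -0.1861, 0.269]
tool_rot: [-0.019, 0.696, 0.012, 0.718]
ft_force: [-0.0, 0.1, -4.1]
grip_width: 0.0168
```

```bash
python3 - <<'E'
from fit import *
cyc(3)
snap('scene','s10');snap('side','d10');snap('wrist','w10');tl()
c=load('w10');g=c['frame'].min(2)
crop('w10',230,150,410,330,4.4,'w10e')
E
```

```text
18.45 [ 0.4754 -0.1861  0.269 ] tilt [ 0.0317 -0.009 ] F [-0.0253  0.0611 -4.0858]
18.5 [ 0.4759 -0.1859  0.2699] tilt [ 0.0329 -0.009 ] F [ 0.0174  0.5278 -2.6948]
18.55 [ 0.4764 -0.1863  0.2705] tilt [ 0.0343 -0.0098] F [ 0.1546 -0.3964 -3.9904]
18.6 [ 0.4768 -0.1865  0.2709] tilt [ 0.0353 -0.0103] F [-0.1148 -0.5968 -3.6656]
18.75 [ 0.477  -0.187   0.2707] tilt [ 0.0355 -0.0106] F [ 0.2139 -0.0814 -5.0563]
```

View pics/w10e.png

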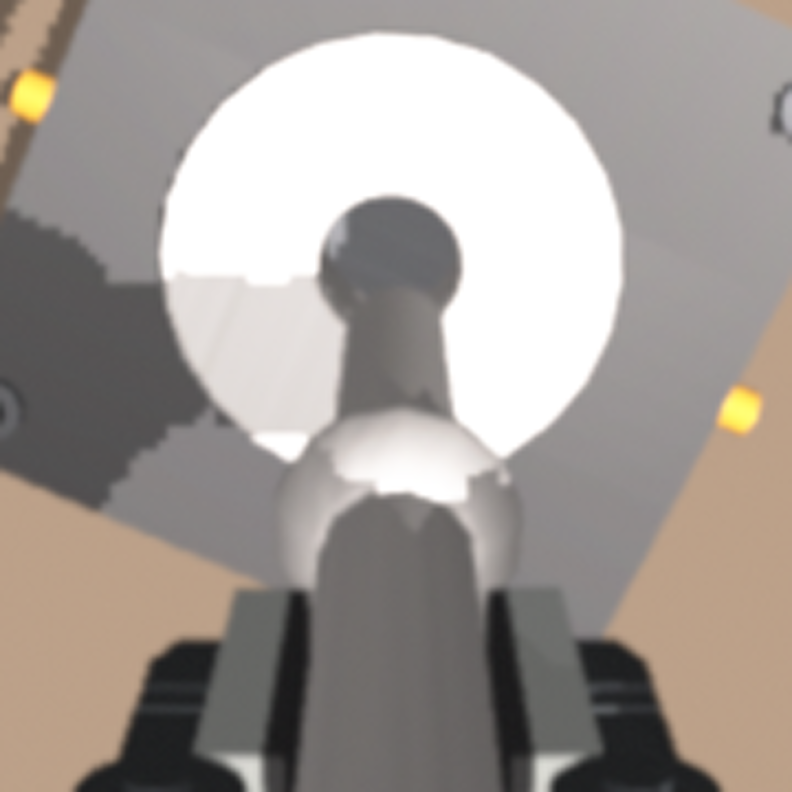

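```bash
cat >> fit.py <<'E'
def bore_px(f,guess,fish):
    c=load(f);b=np.array(guess)-proj(c,C0,fish)[0];return b
def rimfit(f,fish,r0=.045,sel=None):
    """fit pixel bias so that projected rim circle matches strongest bright->dark edge"""
    c=load(f);g=c['frame'].min(2).astype(np.float32)
    cand=[]
    def score(b):
        q=proj(c,circ(C0[0],C0[1],.102,r0-.0012),fish)+b;w=proj(c,circ(C0[0],C0[1],.102,r0+.0012),fish)+b
        s=lambda q:cv2.remap(g,q[:,0].astype(np.float32)[None],q[:,1].astype(np.float32)[None],cv2.INTER_LINEAR)[0]
        return np.median(s(q)-s(w))+.5*np.mean(s(q)-s(w))
    best=max(((score(np.array([a,b])),a,b) for a in np.arange(-8,8.1,.25) for b in np.arange(-8,8.1,.25)))
    return np.array(best[1:]),best[0]
E
python3 - <<'E'
from fit import *
# stem in tool frame from w9 reading
import json
Ro9=None
o=get_obs();R=Ro.from_quat(o['tool_rot']).as_matrix()
t9=np.array([.4792,-.1928,.2618]);
R9=np.array([[.0092,0,1],[-.0308,1,0],[-1,-.0308,.0092]]) # approx, yaw ~.03
x=np.array([.0092,-.0308,-.9995]);y=np.array([-.030,.9995,-.0305]);y-=x*(x@y);y/=np.linalg.norm(y);z=np.cross(x,y);R9=np.c_[x,y,z]
foot=R9.T@(np.array([.4779,-.197,.127])-t9);bead=R9.T@(np.array([.4793,-.1937,.222])-t9);print('tool foot',foot,'bead',bead)
F=R@foot+o['eef_pos'];B=R@bead+o['eef_pos'];print('world',F,B)
for f,fi in(('w10',True),('s10',False),('d10',False)): print(f,rimfit(f,fi))
b,_=rimfit('w10',True)
c=load('w10');p=[F[0],F[1],(B-F)[0]/.095,(B-F)[1]/.095];print(p)
wov('w10',p,F[2],proj(c,C0,True)[0]+b,(230,150,410,330),4.4,'o5')
E
```

```text
tool foot [ 0.1348  0.     -0.0025] bead [ 0.0398  0.0003 -0.0003]
world [ 0.4792 -0.1885  0.1359] [ 0.4781 -0.1871  0.2309]
w10 (array([ 0.  , -1.25]), np.float32(139.58405))
s10 (array([ 0.75, -0.25]), np.float32(124.9191))
d10 (array([0.25, 0.25]), np.float32(72.17036))
[np.float64(0.479201482459128), np.float64(-0.1884675955667848), np.float64(-0.011638719448904909), np.float64(0.014785456901469199)]
```

View pics/o5.png

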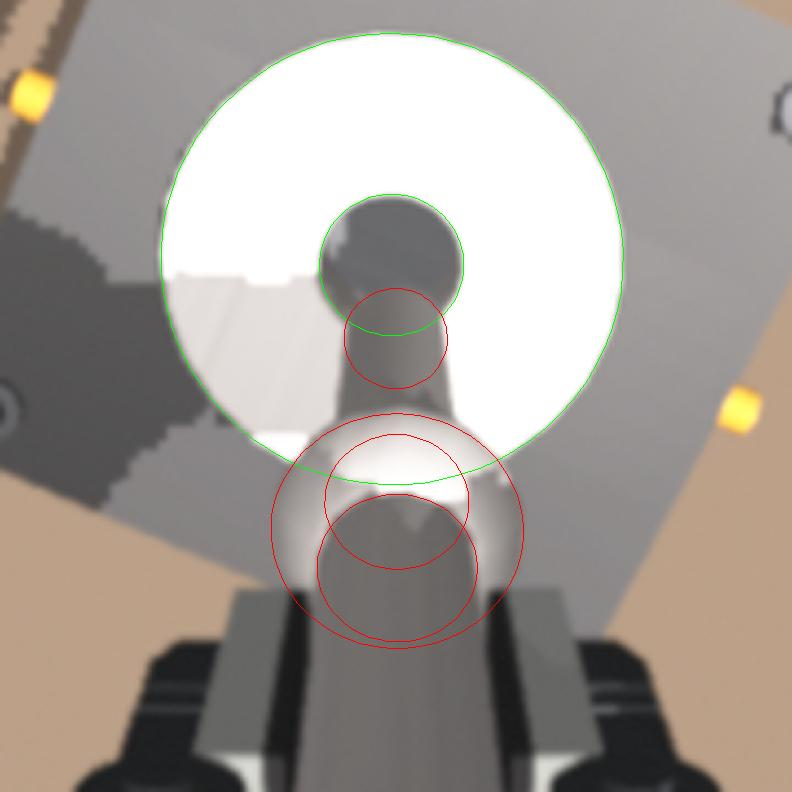

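```bash
python3 - <<'E'
from fit import *
foot=np.array([.1348,.0,-.0025]);bead=np.array([.0398,.0003,-.0003])
o=get_obs();R=Ro.from_quat(o['tool_rot']).as_matrix()
F=R@foot+o['eef_pos'];B=R@bead+o['eef_pos']
p=[F[0],F[1],(B-F)[0]/.095,(B-F)[1]/.095]
S,D=load('s10'),load('d10')
overlay('s10',proj(S,C0)[0]+(.75,-.25),p,F[2],(210,200,280,310),5.4,'o1');overlay('d10',proj(D,C0)[0]+(.25,.25),p,F[2],(345,150,410,240),6.5,'o2')
a=cv2.imread('pics/o1.png');b=cv2.imread('pics/o2.png');h=max(a.shape[0],b.shape[0])
f=lambda m:cv2.copyMakeBorder(m,0,h-m.shape[0],0,0,0);m=np.hstack([f(a),f(b)]);cv2.imwrite('pics/o3.png',cv2.resize(m,None,fx=.95,fy=.95))
E
```

```text
(no output)
```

View pics/o3.png

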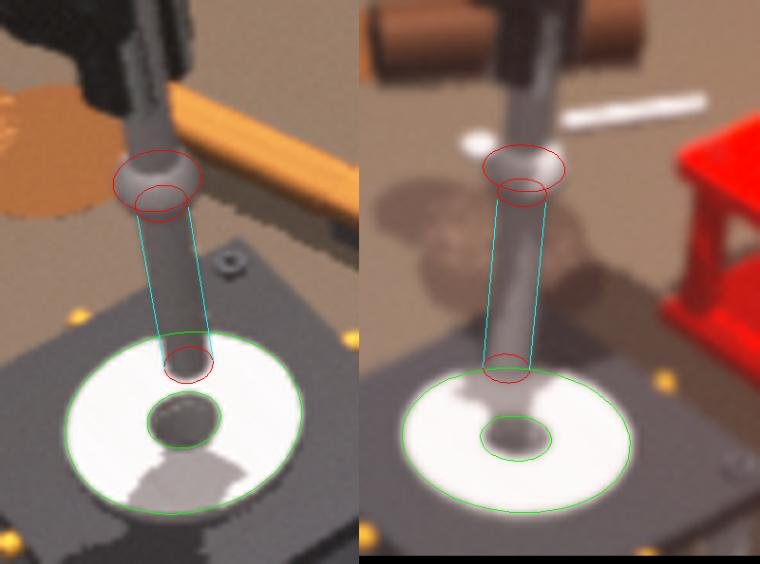

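Emit:
arm_command(motion=[{"x":-0.025,"y":0,"z":-0.003,"roll":0,"fingers":0},{"x":0.022,"y":-0.002,"z":-0.002,"roll":0,"fingers":0}])

```text
clock: 18.92
eef_pos: [0.4744, -0.1894, 0.2785]
tool_rot: [-0.02, 0.692, 0.01, 0.722]
ft_force: [2.2, -1.1, -1.4]
grip_width: 0.0168
```

```bash
cat >> fit.py <<'E'
foot=np.array([.1348,.0,-.0025]);bead=np.array([.0398,.0003,-.0003])
def rep():
    o=get_obs();R=Ro.from_quat(o['tool_rot']).as_matrix()
    F=R@foot+o['eef_pos'];B=R@bead+o['eef_pos']
    print(round(o['clock'],2),'foot',(F-C0)[:2]*1e3,'z',round(F[2],4),'cen',(B-C0)[:2]*1e3,'shift for mid', (R.T@np.append(C0[:2]-(F+B)[:2]/2,0))[1:]*1e3,'F',o['ft_force'],'tilt',R[:2,0])
def repn(n):
    rep()
    for i in range(n): camera('side');rep()
E
python3 - <<'E'
from fit import *
repn(3)
E
```

```text
18.92 foot [ 4.2127 -1.2773] z 0.1438 cen [2.2993 0.3749] shift for mid [ 0.5916 -3.2301] F [ 2.2112 -1.1177 -1.3512] tilt [ 0.0431 -0.0132]
18.97 foot [-2.0158  0.547 ] z 0.1337 cen [-2.5124  1.6924] shift for mid [-1.2159  2.2127] F [-3.1014  0.1063 -9.8543] tilt [ 0.0282 -0.0079]
19.02 foot [-4.4057  1.6992] z 0.1326 cen [-4.4024  2.6187] shift for mid [-2.3452  4.3063] F [-1.6699  0.3974 -4.6987] tilt [ 0.023  -0.0055]
19.07 foot [-4.272  1.775] z 0.1332 cen [-4.2851  2.6798] shift for mid [-2.4082  4.178 ] F [ 0.1804  0.1418 -3.5055] tilt [ 0.0231 -0.0054]
```

Emit:
arm_command(motion=[{"x":0.01,"y":-0.003,"z":0.004,"roll":0,"fingers":0}])

```text
clock: 19.15
eef_pos: [0.4736, -0.1903, 0.26]
tool_rot: [-0.018, 0.698, 0.013, 0.716]
ft_force: [1.2, 0.1, -2.7]
grip_width: 0.0167
```

```bash
python3 - <<'E'
from fit import *
repn(5)
E
```

```text
19.15 foot [ 1.1199 -1.2933] z 0.1252 cen [ 0.829 -0.295] shift for mid [ 0.8353 -0.939 ] F [ 1.2401  0.134  -2.6854] tilt [ 0.0261 -0.0064]
19.2 foot [ 0.6171 -1.4299] z 0.1216 cen [ 0.6625 -0.5344] shift for mid [ 1.0086 -0.5969] F [ 0.4958 -0.6051 -6.5251] tilt [ 0.0225 -0.0053]
19.25 foot [-0.2879 -0.9714] z 0.1217 cen [-0.0873 -0.153 ] shift for mid [0.5537 0.2114] F [ 0.0208  0.1507 -3.2963] tilt [ 0.0209 -0.0045]
19.3 foot [-0.3238 -0.8982] z 0.1223 cen [-0.1494 -0.0744] shift for mid [0.4757 0.2571] F [-0.708  -0.3526 -3.3168] tilt [ 0.0212 -0.0045]
19.35 foot [-0.1227 -0.9954] z 0.1228 cen [-0.0189 -0.1413] shift for mid [0.5648 0.095 ] F [-0.7098 -0.7152 -4.1839] tilt [ 0.0219 -0.0048]
19.4 foot [ 0.1624 -1.0572] z 0.1232 cen [ 0.189 -0.175] shift for mid [ 0.623 -0.149] F [ 0.0151  0.4635 -3.6488] tilt [ 0.0227 -0.0051]
```

Centred on the model. I'll confirm with all three cameras before entering the bore.

Emit:
arm_command(motion=[{"x":0.008,"y":0.0007,"z":0,"roll":0,"fingers":0}])

```text
clock: 19.48
eef_pos: [0.4744, -0.1901, 0.2516]
tool_rot: [-0.018, 0.698, 0.013, 0.716]
ft_force: [0.4, 0.3, -4.4]
grip_width: 0.0166
```

```bash
python3 - <<'E'
from fit import *
repn(4)
for n,f in(('wrist','w11'),('scene','s11'),('side','d11')): snap(n,f)
rep()
o=get_obs();R=Ro.from_quat(o['tool_rot']).as_matrix()
F=R@foot+o['eef_pos'];B=R@bead+o['eef_pos']
p=[F[0],F[1],(B-F)[0]/.095,(B-F)[1]/.095]
S,D,W=load('s11'),load('d11'),load('w11')
bw=rimfit('w11',True)[0];print(bw)
wov('w11',p,F[2],proj(W,C0,True)[0]+bw,(230,150,410,330),4,'o5')
overlay('s11',proj(S,C0)[0]+(.75,-.25),p,F[2],(210,200,280,310),5.4,'o1');overlay('d11',proj(D,C0)[0]+(.25,.25),p,F[2],(345,150,410,240),6.5,'o2')
a=cv2.imread('pics/o1.png');b=cv2.imread('pics/o2.png');h=max(a.shape[0],b.shape[0])
f=lambda m:cv2.copyMakeBorder(m,0,h-m.shape[0],0,0,0);m=np.hstack([f(a),f(b)]);cv2.imwrite('pics/o3.png',cv2.resize(m,None,fx=.95,fy=.95))
E
```

```text
19.48 foot [ 1.9822 -1.1295] z 0.1168 cen [ 1.6675 -0.1061] shift for mid [ 0.695  -1.7961] F [ 0.4043  0.3086 -4.4062] tilt [ 0.0263 -0.0066]
19.53 foot [ 0.3907 -0.2639] z 0.1141 cen [0.4352 0.5923] shift for mid [-0.1464 -0.4195] F [-0.858   0.8812 -6.712 ] tilt [ 0.0225 -0.0049]
19.58 foot [-0.4108  0.0028] z 0.1141 cen [-0.2257  0.8138] shift for mid [-0.4216  0.3003] F [-0.4558  0.9117 -4.1717] tilt [ 0.021  -0.0044]
19.63 foot [-0.3794 -0.092 ] z 0.1144 cen [-0.2106  0.7319] shift for mid [-0.3323  0.2809] F [-0.2452 -0.2293 -3.5583] tilt [ 0.0212 -0.0045]
19.68 foot [-0.0914 -0.2381] z 0.1148 cen [0.0123 0.6144] shift for mid [-0.1897  0.0314] F [ 0.1085 -0.7405 -3.257 ] tilt [ 0.0219 -0.0048]
19.83 foot [ 0.4096 -0.5001] z 0.1154 cen [0.4068 0.4008] shift for mid [ 0.067  -0.4056] F [-0.6165  0.2711 -4.0143] tilt [ 0.023  -0.0053]
[ 0.   -1.25]
```

View pics/o3.png

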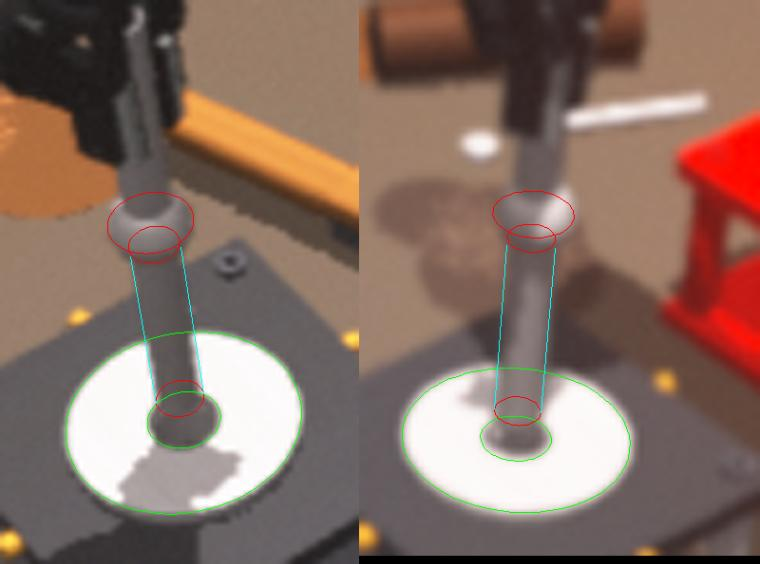

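View pics/o5.png

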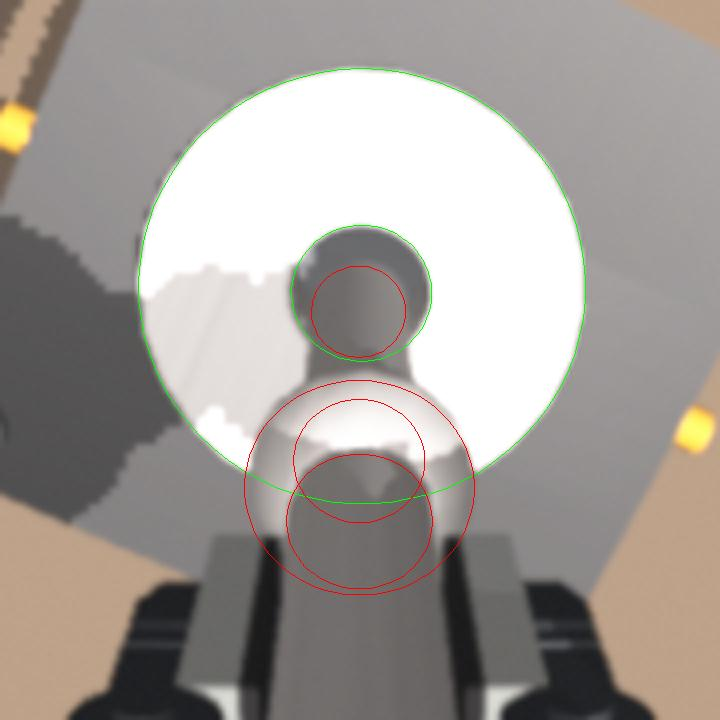

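Emit:
arm_command(motion=[{"x":0.007,"y":0.0002,"z":-0.0003,"roll":0,"fingers":0},{"x":0.006,"y":0,"z":-0.0002,"roll":0,"fingers":0}])

```text
clock: 20.0
eef_pos: [0.4742, -0.19, 0.2382]
tool_rot: [-0.018, 0.697, 0.013, 0.716]
ft_force: [0.4, -0.6, -4.6]
grip_width: 0.0167
```

```bash
sed -i 's/^foot=.*/foot=np.array([.1348,.0,-.0031]);bead=np.array([.0398,.0003,-.0005])/' fit.py; python3 - <<'E'
from fit import *
repn(3)
E
```

```text
20.0 foot [ 1.2409 -1.0321] z 0.1034 cen [1.2775 0.0247] shift for mid [ 0.557 -1.236] F [ 0.3554 -0.6138 -4.5689] tilt [ 0.0268 -0.0068]
20.05 foot [ 0.466  -0.7347] z 0.1021 cen [0.6739 0.2572] shift for mid [ 0.2629 -0.559 ] F [-0.6662  0.4706 -5.8268] tilt [ 0.025  -0.0061]
20.1 foot [ 0.0778 -0.6103] z 0.1024 cen [0.3552 0.3522] shift for mid [ 0.1381 -0.2107] F [-0.5115  0.1547 -3.6554] tilt [ 0.0243 -0.0058]
20.15 foot [ 0.3381 -0.6733] z 0.1029 cen [0.5682 0.3052] shift for mid [ 0.2033 -0.4447] F [-0.2551 -0.4293 -4.2025] tilt [ 0.0248 -0.006 ]
```

Emit:
arm_command(motion=[{"x":0.006,"y":0.0002,"z":-0.0004,"roll":0,"fingers":0},{"x":0.006,"y":0,"z":-0.0002,"roll":0,"fingers":0}])

```text
clock: 20.32
eef_pos: [0.4741, -0.19, 0.2263]
tool_rot: [-0.018, 0.697, 0.012, 0.717]
ft_force: [0.0, 0.4, -4.3]
grip_width: 0.0168
```

```bash
python3 - <<'E'
from fit import *
repn(2)
for n,f in(('wrist','w12'),('scene','s12'),('side','d12')): snap(n,f)
rep()
a=load('w12')['frame'][170:290,270:390,::-1];b=load('s12')['frame'][215:305,210:290,::-1];d=load('d12')['frame'][165:245,335:405,::-1]
m=np.hstack([cv2.resize(x,(266,360),interpolation=cv2.INTER_CUBIC) for x in(b,d)]+[cv2.resize(a,(360,360),interpolation=cv2.INTER_CUBIC)][:0]);cv2.imwrite('pics/v12.png',np.hstack([cv2.resize(b,(320,360)),cv2.resize(d,(315,360))][:2]));cv2.imwrite('pics/v12w.png',cv2.resize(a,(600,600),interpolation=cv2.INTER_CUBIC))
E
```

```text
20.32 foot [ 1.1961 -1.0907] z 0.0915 cen [ 1.1786 -0.0067] shift for mid [ 0.5988 -1.1623] F [ 0.0334  0.4258 -4.3304] tilt [ 0.0274 -0.0071]
20.37 foot [ 0.4349 -0.7934] z 0.0901 cen [0.5898 0.2219] shift for mid [ 0.3074 -0.4995] F [ 0.175   0.2282 -5.2215] tilt [ 0.0256 -0.0064]
20.42 foot [ 0.1997 -0.661 ] z 0.0905 cen [0.3979 0.3316] shift for mid [ 0.1773 -0.2914] F [-1.3489  0.5241 -5.0358] tilt [ 0.0251 -0.0061]
20.57 foot [ 1.1456 -1.0545] z 0.0918 cen [1.1567 0.0162] shift for mid [ 0.5679 -1.1274] F [-0.0784  0.1409 -3.4477] tilt [ 0.0271 -0.0069]
```

View pics/v12w.png

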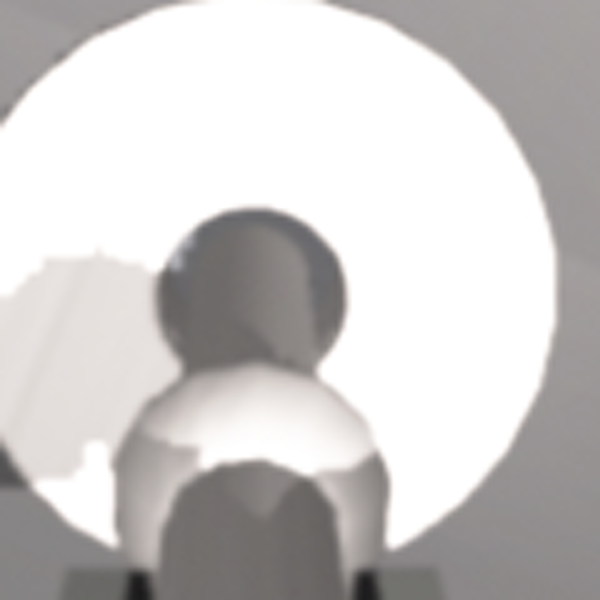

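View pics/v12.png

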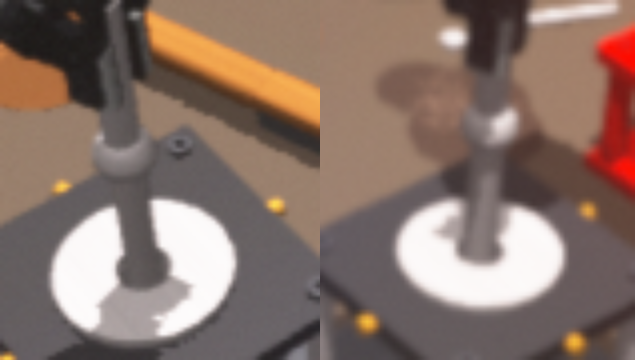

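Emit:
arm_command(motion=[{"x":0.007,"y":0.0004,"z":-0.001,"roll":0,"fingers":0},{"x":0.007,"y":0.0001,"z":-0.0003,"roll":0,"fingers":0}])

```text
clock: 20.73
eef_pos: [0.4746, -0.1902, 0.2139]
tool_rot: [-0.018, 0.696, 0.012, 0.718]
ft_force: [-0.2, 0.1, -3.7]
grip_width: 0.0169
```

```bash
python3 - <<'E'
from fit import *
repn(2)
E
```

```text
20.73 foot [ 2.205  -1.5297] z 0.0791 cen [ 1.807  -0.2951] shift for mid [ 0.997  -1.9641] F [-0.2346  0.0933 -3.7042] tilt [ 0.0314 -0.0087]
20.78 foot [ 1.2557 -1.1381] z 0.0774 cen [1.0627 0.0128] shift for mid [ 0.6115 -1.1335] F [-0.2018  0.2767 -5.0454] tilt [ 0.0292 -0.0078]
20.83 foot [ 0.8567 -0.9801] z 0.0778 cen [0.7422 0.1422] shift for mid [ 0.4526 -0.7804] F [-0.6365 -0.1371 -3.8037] tilt [ 0.0284 -0.0075]
```

Emit:
arm_command(motion=[{"x":0.007,"y":0.0003,"z":-0.0004,"roll":0,"fingers":0},{"x":0.007,"y":0.0001,"z":-0.0003,"roll":0,"fingers":0}])

```text
clock: 21.0
eef_pos: [0.4741, -0.1899, 0.1988]
tool_rot: [-0.018, 0.696, 0.012, 0.718]
ft_force: [-0.6, -1.1, -4.2]
grip_width: 0.0166
```

```bash
python3 - <<'E'
from fit import *
repn(2)
E
```

```text
21.0 foot [ 1.6605 -1.1518] z 0.064 cen [1.3135 0.0615] shift for mid [ 0.608  -1.4615] F [-0.6008 -1.1303 -4.1693] tilt [ 0.0308 -0.0084]
21.05 foot [ 0.6609 -0.7521] z 0.0625 cen [0.5208 0.38  ] shift for mid [ 0.2111 -0.5821] F [-0.5716  0.6967 -5.3944] tilt [ 0.0287 -0.0076]
21.1 foot [ 0.4527 -0.6911] z 0.063 cen [0.3516 0.4225] shift for mid [ 0.1513 -0.3959] F [ 0.4748 -0.2484 -3.7224] tilt [ 0.0283 -0.0074]
```

Emit:
arm_command(motion=[{"x":0.008,"y":0.0003,"z":-0.0005,"roll":0,"fingers":0},{"x":0.007,"y":0.0001,"z":-0.0003,"roll":0,"fingers":0}])

```text
clock: 21.27
eef_pos: [0.4738, -0.1897, 0.183]
tool_rot: [-0.018, 0.696, 0.012, 0.718]
ft_force: [-0.0, 0.2, -4.2]
grip_width: 0.0164
```

```bash
python3 - <<'E'
from fit import *
repn(3)
E
```

```text
21.27 foot [ 1.3389 -0.9206] z 0.0482 cen [0.9931 0.2912] shift for mid [ 0.3641 -1.1509] F [-0.0146  0.154  -4.2394] tilt [ 0.0308 -0.0084]
21.32 foot [ 0.5109 -0.5733] z 0.0469 cen [0.3355 0.5723] shift for mid [ 0.0185 -0.4226] F [ 0.2663  0.0252 -5.0511] tilt [ 0.029  -0.0077]
21.37 foot [ 0.3168 -0.5335] z 0.0474 cen [0.1806 0.5982] shift for mid [-0.0217 -0.2498] F [ 0.8273 -0.2464 -4.1114] tilt [ 0.0286 -0.0076]
21.42 foot [ 0.7894 -0.695 ] z 0.0481 cen [0.563  0.4693] shift for mid [ 0.1415 -0.6705] F [-0.7472 -0.906  -4.6565] tilt [ 0.0296 -0.0079]
```

Emit:
arm_command(motion=[{"x":0.007,"y":0.0002,"z":-0.0005,"roll":0,"fingers":0}])

```text
clock: 21.5
eef_pos: [0.4744, -0.1899, 0.1773]
tool_rot: [-0.019, 0.695, 0.012, 0.718]
ft_force: [0.4, -0.3, -3.1]
grip_width: 0.0165
```

```bash
python3 - <<'E'
from fit import *
repn(6)
for n,f in(('wrist','w13'),('scene','s13'),('side','d13')): snap(n,f)
rep()
o=get_obs();R=Ro.from_quat(o['tool_rot']).as_matrix()
F=R@foot+o['eef_pos'];B=R@bead+o['eef_pos']
p=[F[0],F[1],(B-F)[0]/.095,(B-F)[1]/.095]
S,D,W=load('s13'),load('d13'),load('w13')
bw=rimfit('w13',True)[0];print(bw)
wov('w13',p,F[2],proj(W,C0,True)[0]+bw,(230,150,410,330),4,'o5')
overlay('s13',proj(S,C0)[0]+(.75,-.25),p,F[2],(210,230,280,340),5.4,'o1');overlay('d13',proj(D,C0)[0]+(.25,.25),p,F[2],(335,180,410,275),6.2,'o2')
a=cv2.imread('pics/o1.png');b=cv2.imread('pics/o2.png');h=max(a.shape[0],b.shape[0])
f=lambda m:cv2.copyMakeBorder(m,0,h-m.shape[0],0,0,0);m=np.hstack([f(a),f(b)]);cv2.imwrite('pics/o3.png',cv2.resize(m,None,fx=.94,fy=.94))
crop('s13',210,230,290,340,5.4,'s13c')
E
```

```text
21.5 foot [ 2.2468 -1.3033] z 0.0424 cen [ 1.7029 -0.0064] shift for mid [ 0.7384 -1.9439] F [ 0.3877 -0.2767 -3.1059] tilt [ 0.0329 -0.0093]
21.55 foot [ 0.2991 -0.5174] z 0.04 cen [0.116  0.6352] shift for mid [-0.05   -0.2098] F [-0.9678  0.7089 -5.6378] tilt [ 0.0291 -0.0078]
21.6 foot [-0.4182 -0.2479] z 0.0401 cen [-0.4811  0.8537] shift for mid [-0.3217  0.4361] F [-1.3565 -0.1015 -3.8035] tilt [ 0.0279 -0.0073]
21.65 foot [-0.206  -0.3303] z 0.0405 cen [-0.2995  0.788 ] shift for mid [-0.2394  0.2426] F [-0.2013  0.0795 -3.7811] tilt [ 0.0282 -0.0074]
21.7 foot [ 0.2036 -0.475 ] z 0.0409 cen [0.036  0.6684] shift for mid [-0.0915 -0.1238] F [ 0.6053  0.0765 -3.211 ] tilt [ 0.029  -0.0077]
21.75 foot [ 0.4988 -0.6179] z 0.0412 cen [0.2747 0.5517] shift for mid [ 0.0496 -0.3848] F [ 0.1931 -0.2029 -4.5271] tilt [ 0.0296 -0.008 ]
21.8 foot [ 0.6823 -0.6847] z 0.0413 cen [0.4228 0.4969] shift for mid [ 0.1174 -0.5478] F [ 0.5455  0.5687 -3.823 ] tilt [ 0.0299 -0.0081]
21.95 foot [ 0.7672 -0.6989] z 0.0414 cen [0.4902 0.4881] shift for mid [ 0.1321 -0.6233] F [ 0.2028 -0.3568 -3.7089] tilt [ 0.0301 -0.0082]
[ 0.   -1.25]
```

View pics/o3.png

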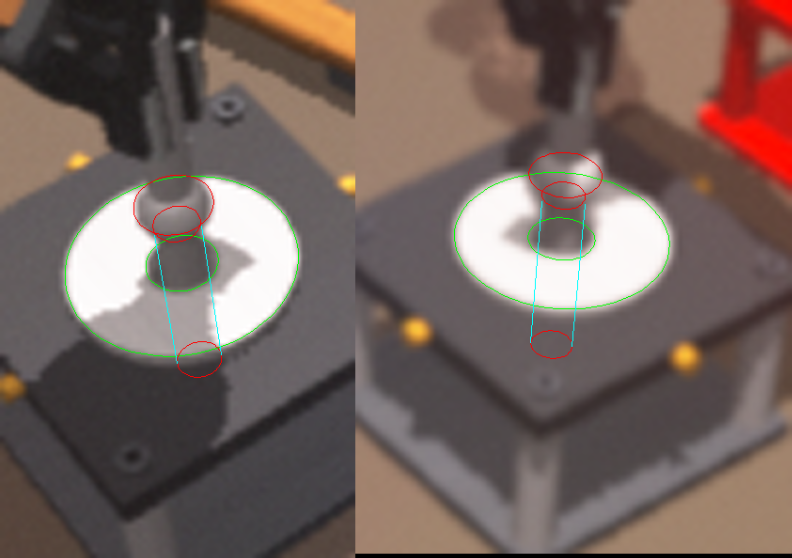

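View pics/o5.png

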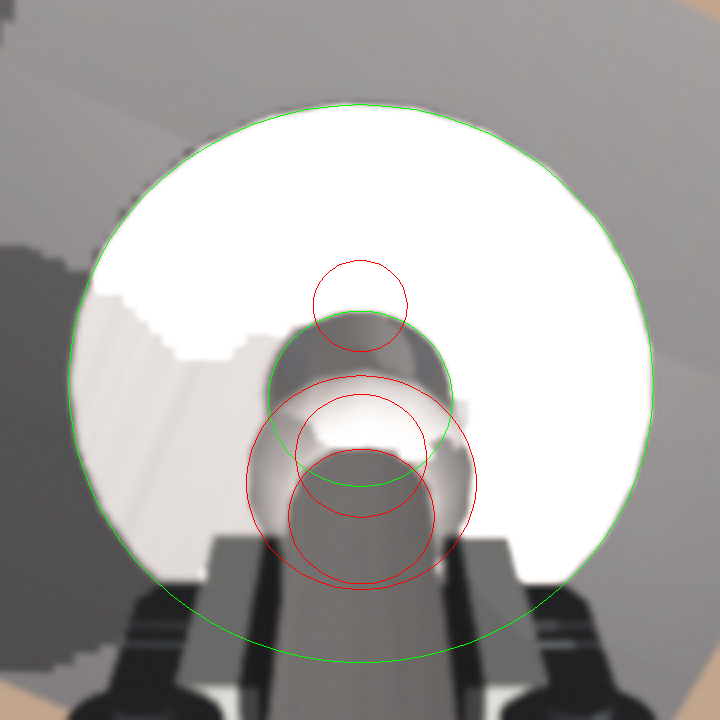

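View pics/s13c.png

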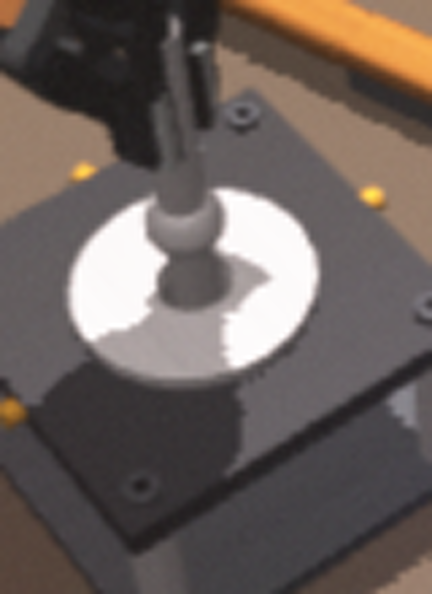

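```bash
python3 - <<'E'
from fit import *
repn(4); snap('scene','s14'); snap('side','d14')
a=load('scene0')['frame'];b=load('s14')['frame']
cv2.imwrite('pics/cmp.png',np.vstack([a[90:290,220:460,::-1],b[90:290,220:460,::-1]]))
o=get_obs();print(o['joint_vel'],o['grip_width'])
E
```

```text
21.95 foot [ 0.7672 -0.6989] z 0.0414 cen [0.4902 0.4881] shift for mid [ 0.1321 -0.6233] F [ 0.2028 -0.3568 -3.7089] tilt [ 0.0301 -0.0082]
22.0 foot [ 0.6841 -0.6769] z 0.0414 cen [0.4187 0.5058] shift for mid [ 0.109 -0.547] F [ 0.736  -0.5055 -4.9865] tilt [ 0.03   -0.0081]
22.05 foot [ 0.6661 -0.6669] z 0.0413 cen [0.4046 0.5145] shift for mid [ 0.0989 -0.5313] F [ 0.3722 -0.2939 -4.1708] tilt [ 0.0299 -0.0081]
22.1 foot [ 0.6185 -0.6367] z 0.0413 cen [0.3667 0.5375] shift for mid [ 0.0705 -0.4898] F [-0.823  -0.2662 -3.6429] tilt [ 0.0298 -0.008 ]
22.15 foot [ 0.5729 -0.6149] z 0.0412 cen [0.3282 0.5598] shift for mid [ 0.0468 -0.4488] F [-0.4014 -0.0725 -4.1286] tilt [ 0.0298 -0.008 ]
[-0.0004  0.0015 -0.001  -0.0014  0.0007 -0.002 ] 0.016427156968840347
```

View pics/cmp.png

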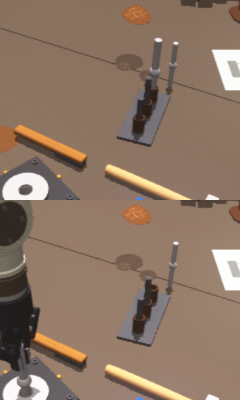

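```bash
python3 -c "
from h import *
print(job_done())"
```

```text
the job is handed in; nothing more can be done
None
```

I handed the job in at about 22 s. The sleeve is pressed home, and the stem is held still in the bore of the black fixture with about 29 mm sticking out below. `job_done()` reports no verdict, so the figures below are my own last checks.

- **Sleeve:** I pressed on the rim with both fingertips until the force rose sharply, to 53 N at the hard stop. The triangulated top face dropped 7 mm, from 107.2 to 100.3 mm. It should be 102 mm when home, and that difference is within the camera calibration error of about 2 mm.
- **Stem position:** The estimated offset from the bore's axis is about 0.8 mm at the foot and 0.7 mm at the centre. I put the real uncertainty at 1 to 1.5 mm.
- **Stem tilt:** About 0.013 rad from vertical.
- **Stem contact:** The wrist force stayed near the stem's weight (3 to 6 N down) all through the insertion, so I saw no sign of a touch.
- **Bystanders:** In a before-and-after picture the hammer, brush and rack bars look unmoved. I compared these by eye only.

**Tilt drift:** The arm tilted a little with every move, and at first this took the stem to about 0.04 rad off plumb. I brought it back with several up-and-down strokes in free air. The wrist pictures before and after showed no slip of the stem in the grip.

**Unresolved disagreement:** The sleeve positions seen by the three cameras differed by up to about 2 mm in each picture. I therefore measured the stem relative to the sleeve within each view. If the wrist camera's offset is really an error in my sleeve position, the stem could be about 0.7 mm further off in x, still inside the 3 mm limit.

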